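# Fetch the small hood block from behind the tall ones

### The arm

A 6-joint arm with a two-finger parallel gripper is mounted at the origin on the work surface. World frame = base frame: x ahead of the robot, y to its left, z up, the work surface at z = 0. Lengths are in m, angles in rad, forces in N, time in s.
With the tool pointing down it reaches from about 0.35 to 0.775 m from the base axis. Payload 5.5 kg.
Tool frame: the origin (TCP) lies at the very end of the fingers, on their centre line; the grasp point (between the pads) lies 19 mm behind it (env.grasp_offset is the distance from the TCP to the grasp point, in m); z points along the fingers, x is the direction in which the jaws open and shut, and the axes are right-handed (so a half turn about z gives the same grasp; the last joint's range is limited). The gripper opens to 85 mm and grips with 20 to 120 N. Pads are 22 mm wide; open, the fingers measure 114 mm over their backs; the gripper's body (76 mm by 85 mm) begins 54 mm behind the grasp point. The pads swing forward as they close: fully open they stand 13 mm farther back than shut.
Start: joints at [-1.47, 0.313, 0.046, 1.304, 0, 1.431], TCP at [0.137, -0.558, 0.192] pointing down, gripper open.
Joint ranges: [-2.76, 2.76], [-0.86, 1.69], [-1.03, 1.26], [-2.2, 2.34], [-1.47, 1.5], [-3.14, 3.14]. Speed limits (rad/s): [2.57, 2.57, 3.14, 3.14, 3.14, 3.14].

### API

Orientations are given as a unit quaternion [w, x, y, z].
In Python, from workcell import status, viewer, env gives the robot as it stands.
- The arm moves only by the tool carry_out, never from a script. Its argument "plan" is a list of rows, each an object of numbers: "x", "y", "z": the shift along the tool's x, y, z in m; "ax", "ay", "az": the turn, a rotation vector about the tool's x, y, z in rad; "hand": the opening, from 0 (shut) to 1 (fully open). In form: [{"x": .., "y": .., "z": .., "ax": .., "ay": .., "az": .., "hand": ..}, ...]. A call has 1 to 12 rows; each row is the pose to reach, as a shift and turn from the pose measured when the call began, along the tool's axes at that moment; what a row does not reach only later rows make up. A row lasts 1/12 s, in which the tool goes at most 41.7 mm and 7.16 degrees, less where a joint would pass 70% of its speed; a pose out of reach is approached as far as the arm can. A call with a gripper value outside its range is refused whole. The fingers move at their own pace and stop on an object; "squeeze" is the grip in N (left out, the last holds). Time passes only in rows, so rows that repeat a pose let the fingers close. It gives the time, the measured TCP pose, the force and the opening at its end, in the units of the state.
- status.get_state(): the state, without advancing time (a new reading comes with each control period).
- viewer.read_camera(name): name is "scene" or "top" or "wrist"; returns the picture (420x560x3 uint8, red, green, blue); there is no depth.
- viewer.camera_model(name): a dict with "vfov" (degrees; the focal length in pixels is half the picture's height over the tangent of half this angle, whatever the lens; pixels are square), "cx", "cy" (the principal point, pixels), "T" (4x4, takes a point from camera to world coordinates). Camera axes: x right, y down, z forward; pixel columns grow to the right and rows downward; lengths in m; the calibration is good to about 2 mm. The wrist camera is an equidistant fisheye: a pixel r from the principal point sees the ray r / f radians off the axis. A picture is of the moment at which its call begins: read the wrist's pose just before it. camera_model takes no time and is no camera call; for the wrist camera it gives the pose at the moment of the call.
- env.hand_in(): hands the job in, once; it reports no verdict.
The state is a dict: "clock": time; "joint_pos": joint angles; "qvel": joint speeds; "tau": joint torques, N m; "tcp_pos": TCP position; "orientation": TCP orientation; "wrist_force": force on the tool from outside, world axes, zero at the start; "ft_torque": the same for the moment, N m; "finger_gap": finger opening in m.
Only numpy, scipy, OpenCV 4.12 (cv2) and the standard library are available. Lean on these libraries where they do the work, as an engineer would, in place of code of your own. Each camera call takes 0.05 s, during which the arm holds its last target.

### The job

The small round-topped wooden hood block in the middle of the back row of the plywood stand is wanted on the white cutting board. First clear the three tall things in front of it (the glue tin, the tall round block and the tall square block) off the stand and stand them on the aluminium tray; with all three there, fetch the small round-topped block and stand it upright in the middle of the round black rubber pad on the board; then put each tall thing back upright on the spot of the stand where it stood at the start. Tip nothing over, and leave the small square block, the little jar and the scraper where they are.

Things in the scene. Friction and masses are not known exactly. Their poses are not given: they have to be found in the camera images.
- tin: glue tin, steel with a painted blue band: upright cylinder 60 mm across, 120 mm high, about 0.35 kg; one of the three tall things in the front row of the stand (which place it has in the row varies). Origin: centre of its underside, z up.
- tall_round: tall round wooden hood block with a rounded top: upright cylinder 44 mm across, straight sided up to 108 mm, 130 mm high in all, about 0.15 kg; in the front row. Origin: centre of its underside, z up.
- tall_square: tall square pale-wood block, 42 x 42 mm, 125 mm high, about 0.16 kg; in the front row. Origin: centre of its underside, z up, x and y square to its sides.
- small_round: the wanted thing: small round wooden hood block with a rounded top, 38 mm across, straight sided up to 42 mm, 58 mm high in all, about 0.05 kg; middle of the back row of the stand (the row farther from the robot), about 64 mm behind the front row. Origin: centre of its underside, z up.
- small_square: small square pale-wood block 38 x 38 x 50 mm high at one end of the back row, about 92 mm from the small round block: leave it alone. Origin: centre of its underside.
- jar: little amber glass jar with a black cap, 43 mm across, 44 mm high, at the other end of the back row: leave it alone. Origin: centre of its underside.
- stand: low plywood stand, fixed: board 160 mm (its x, away from the robot) by 260 mm (its y), flat top 30 mm above the bench. Front row 32 mm to the -x side of its centre line, three places about 66 mm apart along its y (the middle one on the centre line); back row 32 mm to the +x side. Origin: on the bench under its centre; it may be turned by some 0.2 rad.
- tray: flat aluminium tray, fixed, the side area: 250 mm (its x) by 160 mm (its y), rim 4 mm thick and 14 mm high all round, inner floor 4 mm above the bench. Left or right of the stand. Origin: on the bench under its centre; it may be turned by some 0.2 rad.
- pad (a point): centre of the top of the round black rubber pad, 76 mm across, which is 18 mm above the bench (6 mm above the top of the board); the pad is fixed on a white plastic cutting board, 240 mm (x) by 160 mm (y), 12 mm thick, which lies on the other side of the stand from the tray; the pad's centre is 40 mm nearer the robot (board -x) and 20 mm to +y from the board's centre. Axes as the board's.
- scraper: hand scraper with a flat dark wooden handle and a steel blade, 140 mm long, 26 mm wide, 9 mm thick, lying along x on the -y edge of the white board: leave it alone. Origin: underside, near the middle.

How it is judged:
By the outcome, as a careful person would: the job done as asked, in the order asked, and still so for the second after the job is handed in, with the robot touching nothing.
It also fails if it takes over 141 s, if anything falls off the work surface, if the arm or the gripper's body presses on something with over 40 N, if the wrist force passes 120 N, or if a joint passes its speed limit or range.

## Working session

There is one attempt and no reset: what is moved stays moved. The work goes in short steps, Python scripts to look and compute and a tool call to move; the robot and the scene stay as the last step left them, time stands still between calls to the robot, and variables do not carry over. Pictures are saved under pics/ and viewed, and the job is handed in when it is done.

Besides the shell and the picture viewer there is one more tool, called after "Request:" as name(argument=value, ...) on one line, values as JSON. carry_out: Moves the arm, as the interface text tells. Its arguments: {"type":"object","properties":{"plan":{"type":"array"},"squeeze":{"type":"number"}},"required":["plan"]}

```bash
ls; mkdir -p pics
python3 - <<'E'
from workcell import status, viewer, env
import cv2
print(status.get_state())
for n in ("scene","top","wrist"):
    m=viewer.camera_model(n); im=viewer.read_camera(n)
    cv2.imwrite(f"pics/{n}0.png",im[:,:,::-1]); print(n,m)
E
```

```text
pics
{'clock': 0.0, 'joint_pos': array([-1.46959422e+00,  3.14033050e-01,  4.49657756e-02,  1.30355397e+00,
        3.79683088e-05,  1.43121297e+00]), 'qvel': array([-0.00090047,  0.00010738, -0.00057405, -0.00075939,  0.0018022 ,
       -0.00086101]), 'tau': array([-3.08048448e-04, -4.80624855e+01,  2.98533136e+01,  1.93052553e-02,
       -1.19067636e-04, -1.83391001e-05]), 'tcp_pos': array([ 0.13707248, -0.55783988,  0.19138493]), 'orientation': array([-6.70632861e-04,  7.86913096e-01, -6.17063163e-01, -6.19027850e-04]), 'wrist_force': array([ 0.14456987, -0.39988643,  0.54150387]), 'ft_torque': array([-0.06478516, -0.03314178,  0.04855842]), 'finger_gap': 0.08565571818911538}
scene {'vfov': 43.836720572826025, 'cx': 285.58865295931713, 'cy': 208.9863830974257, 'T': array([[-0.19781729,  0.69505597, -0.69120584,  1.3750061 ],
       [ 0.98021822,  0.13568172, -0.14409271,  0.14855674],
       [-0.00636851, -0.70603659, -0.70814672,  0.96447346],
       [ 0.        ,  0.        ,  0.        ,  1.        ]])}
top {'vfov': 54.76770315961936, 'cx': 273.59133209043637, 'cy': 216.26703446847188, 'T': array([[-0.00560909, -0.98502962,  0.1722939 ,  0.37064679],
       [-0.99995743,  0.00426262, -0.00818392, -0.03014845],
       [ 0.00732698, -0.17233247, -0.98501159,  0.93159368],
       [ 0.        ,  0.        ,  0.        ,  1.        ]])}
wrist {'vfov': 65.70646984690485, 'cx': 277.5367988196699, 'cy': 206.5094957245995, 'T': array([[ 0.23853243, -0.93651994, -0.25696826,  0.2010655 ],
       [-0.9711322 , -0.2306101 , -0.06100199, -0.54280578],
       [-0.0021299 ,  0.2641011 , -0.96449265,  0.37408357],
       [ 0.        ,  0.        ,  0.        ,  1.        ]])}
```

View pics/top0.png

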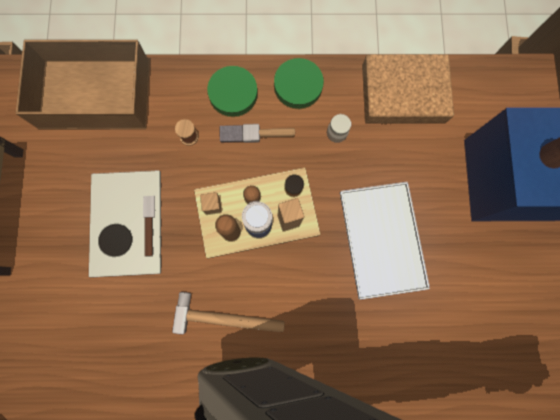

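View pics/scene0.png

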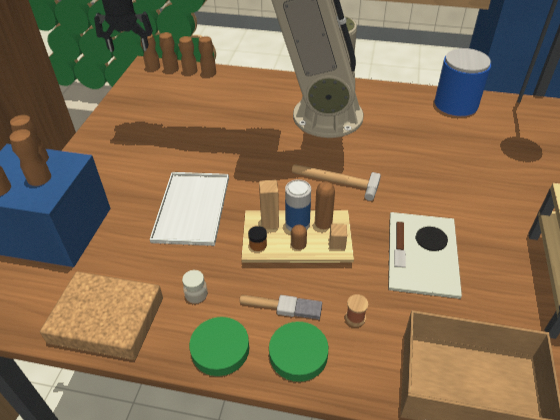

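View pics/wrist0.png

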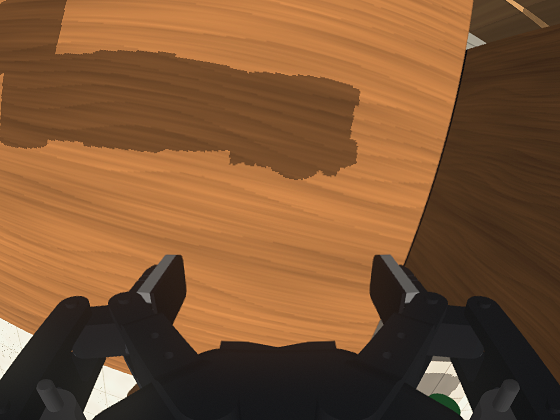

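Top view: the front row is tall_round (227,227), tin (257,218) and tall_square (291,212). The back row is small_square (210,203), small_round (252,194) and jar (294,185). The tray is on the right at (385,240), and the pad on the left at (115,240). Next I zoom in to measure.

```bash
cat > h.py <<'E'
import numpy as np, cv2
from workcell import status, viewer, env
H,W=420,560
def ray(m,px):
    px=np.atleast_2d(np.asarray(px,float)); f=H/2/np.tan(np.radians(m['vfov'])/2)
    d=(px-[m['cx'],m['cy']])/f
    if m.get('fish'):
        r=np.linalg.norm(d,axis=1,keepdims=True); s=np.where(r>1e-9,np.sin(r)/np.maximum(r,1e-9),1); d=np.hstack([d*s,np.cos(r)])
    else: d=np.hstack([d,np.ones((len(d),1))])
    T=m['T']; return T[:3,3],d@T[:3,:3].T
def onz(m,px,z):
    o,d=ray(m,px); return (o+d*((z-o[2])/d[:,2])[:,None])[:,:2]
def cam(n):
    m=viewer.camera_model(n); m['fish']=(n=='wrist'); return m
def proj(m,P):
    P=np.atleast_2d(P); T=m['T']; c=(P-T[:3,3])@T[:3,:3]; f=H/2/np.tan(np.radians(m['vfov'])/2)
    if m.get('fish'):
        rr=np.linalg.norm(c[:,:2],axis=1); th=np.arctan2(rr,c[:,2]); d=c[:,:2]/np.maximum(rr,1e-12)[:,None]*th[:,None]
    else: d=c[:,:2]/c[:,2:]
    return d*f+[m['cx'],m['cy']]
def snap(n,name):
    m=cam(n); im=viewer.read_camera(n)[:,:,::-1].copy(); cv2.imwrite(f'pics/{name}.png',im); return m,im
E
python3 - <<'E'
import cv2
t=cv2.imread('pics/top0.png'); s=cv2.imread('pics/scene0.png')
cv2.imwrite('pics/tz.png',cv2.resize(t[160:265,185:330],None,fx=5.5,fy=5.5,interpolation=cv2.INTER_CUBIC))
cv2.imwrite('pics/sz.png',cv2.resize(s[165:275,230:365],None,fx=5.4,fy=5.4,interpolation=cv2.INTER_CUBIC))
E
```

```text
(no output)
```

View pics/tz.png

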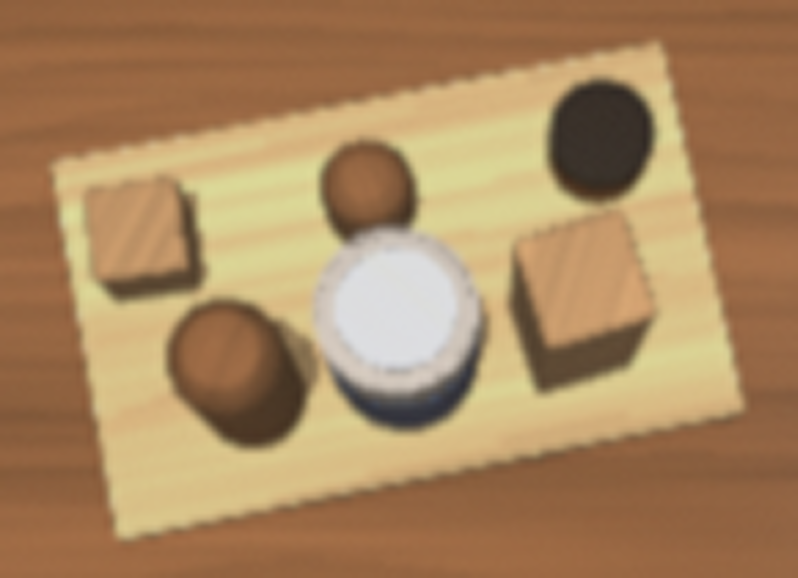

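View pics/sz.png

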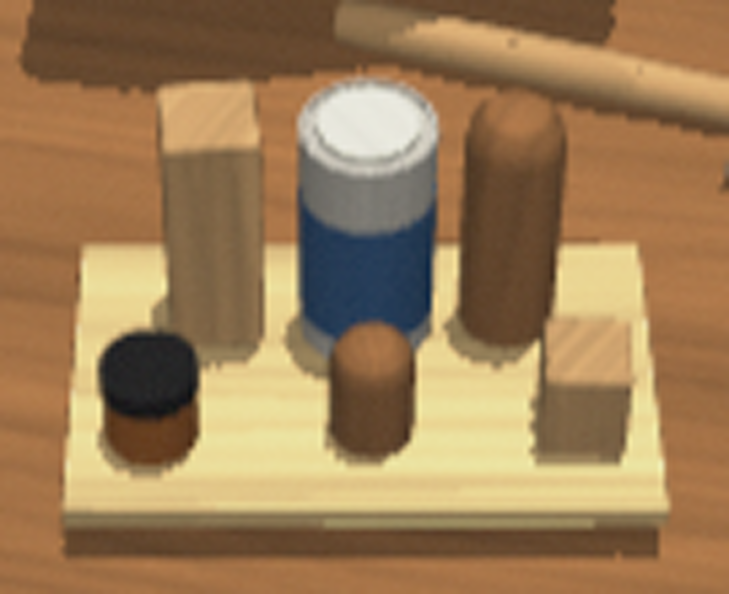

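```bash
cat > m1.py <<'E'
from h import *
t=cv2.imread('pics/top0.png'); s=cv2.imread('pics/scene0.png')
mt=cam('top'); ms=cam('scene')
Z=lambda u,x0,y0,k:(np.array(u,float)+.5)/k-.5+[x0,y0]
tz=lambda u:Z(u,185,160,5.5); sz=lambda u:Z(u,230,165,5.4)
def rect(P,name):
    c=P.mean(0); 
    print(name,'c',c.round(4),'sides',[round(float(np.linalg.norm(P[i]-P[i-1])),4) for i in range(4)],'ang',[round(float(np.arctan2(*(P[i]-P[i-1])[::-1])),3) for i in range(4)])
rect(onz(mt,tz([(52,160),(660,42),(745,410),(118,540)]),.03),'stand top')
rect(onz(ms,sz([(82,243),(638,243),(668,513),(64,513)]),.03),'stand scene')
def hsvm(im,lo,hi): return cv2.inRange(cv2.cvtColor(im,cv2.COLOR_BGR2HSV),lo,hi)
def big(mask,roi):
    x0,y0,x1,y1=roi; q=np.zeros_like(mask); q[y0:y1,x0:x1]=mask[y0:y1,x0:x1]
    return max(cv2.findContours(q,cv2.RETR_EXTERNAL,cv2.CHAIN_APPROX_NONE)[0],key=cv2.contourArea)
for im,m,n,rt,rp,rb in ((t,mt,'top',(335,175,435,305),(95,220,137,262),(80,165,170,285)),(s,ms,'scene',(145,165,235,250),(410,220,453,255),(380,205,465,300))):
    c=big(hsvm(im,(0,0,130),(179,60,255)),rt); r=cv2.minAreaRect(c); print(r)
    rect(onz(m,cv2.boxPoints(r),.014),n+' tray rect')
    q=cv2.approxPolyDP(cv2.convexHull(c),5,True)[:,0]; print(q.tolist())
    if len(q)==4: rect(onz(m,q,.014),n+' tray quad')
    c=big(hsvm(im,(0,0,0),(179,255,60)),rp); P=onz(m,c[:,0],.018); (x,y),a,b=cv2.fitEllipse(P.astype(np.float32)*1000)
    print(n,'pad',x,y,a)
    c=big(hsvm(im,(0,0,130),(179,60,255)),rb); q=cv2.approxPolyDP(cv2.convexHull(c),5,True)[:,0]
    print(q.tolist()); 
    if len(q)==4: rect(onz(m,q,.012),n+' board')
print('tin top',onz(mt,tz((400,312)),.15),onz(ms,sz((368,127)),.15))
P=onz(mt,tz([(515,240),(618,210),(655,305),(548,348)]),.155); rect(P,'tsq')
P=onz(ms,sz([(157,88),(252,82),(260,150),(163,153)]),.155); rect(P,'tsq s')
print('tr',onz(mt,tz((222,355)),.138),onz(ms,sz((517,140)),.138))
print('sr',onz(mt,tz((368,186)),.072),onz(ms,sz((372,362)),.072))
rect(onz(mt,tz([(83,188),(172,176),(186,268),(95,280)]),.08),'ssq')
print('jar',onz(mt,tz((601,133)),.074),onz(ms,sz((150,370)),.074))
E
python3 m1.py
```

```text
stand top c [0.5397 0.0012] sides [0.1604, 0.2582, 0.1589, 0.2593] ang [0.194, -1.376, -2.94, 1.771]
stand scene c [0.5395 0.0014] sides [0.1627, 0.2599, 0.1624, 0.2578] ang [-2.935, 1.764, 0.194, -1.377]
((384.4144287109375, 239.51510620117188), (111.91776275634766, 72.00505828857422), 79.99201965332031)
top tray rect c [ 0.4793 -0.29  ] sides [0.2537, 0.1699, 0.2558, 0.162] ang [0.138, -1.397, -3.034, 1.735]
[[406, 182], [428, 288], [359, 298], [340, 192]]
top tray quad c [ 0.4779 -0.2872] sides [0.1571, 0.2466, 0.1568, 0.2443] ang [-1.421, -3.003, 1.705, 0.14]
top pad 478.5246887207031 320.6021423339844 (66.77592468261719, 69.9298324584961)
[[159, 171], [160, 272], [89, 276], [92, 174]]
top board c [0.5193 0.3025] sides [0.1561, 0.2351, 0.1584, 0.2363] ang [-1.528, -3.089, 1.622, 0.043]
((188.94961547851562, 207.98939514160156), (64.2752685546875, 82.19818115234375), 11.888657569885254)
scene tray rect c [ 0.4802 -0.2936] sides [0.1626, 0.3035, 0.192, 0.2884] ang [-1.636, -2.916, 1.462, 0.137]
[[228, 175], [214, 244], [150, 241], [172, 172]]
scene tray quad c [ 0.4823 -0.2866] sides [0.157, 0.2518, 0.1569, 0.2549] ang [1.683, 0.143, -1.439, -2.999]
scene pad 481.22943115234375 321.6721496582031 (71.57474517822266, 73.66144561767578)
[[391, 212], [453, 219], [460, 297], [389, 287]]
scene board c [0.5216 0.3035] sides [0.2386, 0.1547, 0.2407, 0.1547] ang [-3.103, 1.603, 0.039, -1.552]
tin top [[ 0.50739592 -0.00480085]] [[ 0.50836543 -0.00318218]]
tsq c [ 0.5194 -0.0702] sides [0.0405, 0.0384, 0.0367, 0.041] ang [0.284, -1.286, -2.792, 1.952]
tsq s c [ 0.521  -0.0699] sides [0.0408, 0.0409, 0.0428, 0.0406] ang [-2.845, 1.857, 0.29, -1.333]
tr [[0.49406705 0.05959121]] [[0.49145186 0.05879759]]
sr [[0.57163771 0.01043485]] [[0.57069903 0.01087983]]
ssq c [0.5534 0.1012] sides [0.0371, 0.035, 0.0372, 0.0355] ang [0.152, -1.437, -2.976, 1.701]
jar [[ 0.59233909 -0.08184953]] [[ 0.59524231 -0.08092787]]
```

```bash
cat > go.py <<'E'
import sys
from h import *
from scipy.spatial.transform import Rotation as R
s=status.get_state(); p=s['tcp_pos']; q=s['orientation']; r=R.from_quat(np.r_[q[1:],q[0]])
X=r.as_matrix()[:,0]; 
print('t',round(s['clock'],2),'p',p.round(4),'yaw',round(float(np.arctan2(X[1],X[0])),3),'tilt',r.as_matrix()[:,2].round(3)[:2],'gap',round(s['finger_gap'],4),'F',s['wrist_force'].round(1),'q',s['joint_pos'].round(2))
for a in sys.argv[1:]:
    x,y,z,yaw=map(float,a.split(','))
    g=R.from_matrix(np.array([[np.cos(yaw),np.sin(yaw),0],[np.sin(yaw),-np.cos(yaw),0],[0,0,-1]]))
    print(a,'->',r.inv().apply(np.array([x,y,z])-p).round(4),(r.inv()*g).as_rotvec().round(3))
E
python3 go.py .520,-.070,.25,.29 .520,-.070,.101,.29
```

```text
t 0.15 p [ 0.1371 -0.558   0.1916] yaw -1.33 tilt [-0.     0.001] gap 0.0853 F [ 0.6  0.1 -0.1] q [-1.47  0.31  0.05  1.3   0.    1.43]
.520,-.070,.25,.29 -> [-0.3826 -0.4882 -0.0577] [-1.00e-03  1.00e-03 -1.62e+00]
.520,-.070,.101,.29 -> [-0.3824 -0.4882  0.0913] [-1.00e-03  1.00e-03 -1.62e+00]
```

Request:
carry_out(plan=[{"x": -0.03,"y": -0.04,"z": -0.058,"az": -0.12,"hand": 1},{"x": -0.06,"y": -0.08,"z": -0.058,"az": -0.24,"hand": 1},{"x": -0.09,"y": -0.12,"z": -0.058,"az": -0.36,"hand": 1},{"x": -0.12,"y": -0.16,"z": -0.058,"az": -0.48,"hand": 1},{"x": -0.15,"y": -0.2,"z": -0.058,"az": -0.6,"hand": 1},{"x": -0.18,"y": -0.24,"z": -0.058,"az": -0.72,"hand": 1},{"x": -0.21,"y": -0.28,"z": -0.058,"az": -0.84,"hand": 1},{"x": -0.24,"y": -0.31,"z": -0.058,"az": -0.96,"hand": 1},{"x": -0.27,"y": -0.34,"z": -0.058,"az": -1.08,"hand": 1},{"x": -0.3,"y": -0.37,"z": -0.058,"az": -1.2,"hand": 1},{"x": -0.32,"y": -0.4,"z": -0.058,"az": -1.32,"hand": 1},{"x": -0.34,"y": -0.43,"z": -0.058,"az": -1.44,"hand": 1}])

```text
schema error: expected keys x, y, z, ax, ay, az, hand
```

```bash
python3 go.py .520,-.070,.25,.29 .520,-.070,.101,.29
```

```text
t 0.15 p [ 0.1371 -0.558   0.1916] yaw -1.33 tilt [-0.     0.001] gap 0.0853 F [ 0.6  0.1 -0.1] q [-1.47  0.31  0.05  1.3   0.    1.43]
.520,-.070,.25,.29 -> [-0.3826 -0.4882 -0.0577] [-1.00e-03  1.00e-03 -1.62e+00]
.520,-.070,.101,.29 -> [-0.3824 -0.4882  0.0913] [-1.00e-03  1.00e-03 -1.62e+00]
```

All keys are needed.

Request:
carry_out(plan=[{"x": -0.03,"y": -0.04,"z": -0.058,"ax": 0,"ay": 0,"az": -0.12,"hand": 1},{"x": -0.06,"y": -0.08,"z": -0.058,"ax": 0,"ay": 0,"az": -0.24,"hand": 1},{"x": -0.09,"y": -0.12,"z": -0.058,"ax": 0,"ay": 0,"az": -0.36,"hand": 1},{"x": -0.12,"y": -0.16,"z": -0.058,"ax": 0,"ay": 0,"az": -0.48,"hand": 1},{"x": -0.15,"y": -0.2,"z": -0.058,"ax": 0,"ay": 0,"az": -0.6,"hand": 1},{"x": -0.18,"y": -0.24,"z": -0.058,"ax": 0,"ay": 0,"az": -0.72,"hand": 1},{"x": -0.21,"y": -0.28,"z": -0.058,"ax": 0,"ay": 0,"az": -0.84,"hand": 1},{"x": -0.24,"y": -0.31,"z": -0.058,"ax": 0,"ay": 0,"az": -0.96,"hand": 1},{"x": -0.27,"y": -0.34,"z": -0.058,"ax": 0,"ay": 0,"az": -1.08,"hand": 1},{"x": -0.3,"y": -0.37,"z": -0.058,"ax": 0,"ay": 0,"az": -1.2,"hand": 1},{"x": -0.32,"y": -0.4,"z": -0.058,"ax": 0,"ay": 0,"az": -1.32,"hand": 1},{"x": -0.34,"y": -0.43,"z": -0.058,"ax": 0,"ay": 0,"az": -1.44,"hand": 1}])

```text
clock: 1.15
tcp_pos: [0.4331, -0.1749, 0.2501]
orientation: [-0.001, 0.998, 0.058, -0.0]
wrist_force: [1.1, -0.5, -0.1]
finger_gap: 0.0855
```

```bash
python3 go.py .520,-.070,.25,.29 .520,-.070,.101,.29
```

```text
t 1.15 p [ 0.4331 -0.1749  0.2501] yaw 0.116 tilt [-0.     0.001] gap 0.0855 F [ 1.1 -0.5 -0.1] q [-0.56  0.09 -0.09  1.39  0.    0.9 ]
.520,-.070,.25,.29 -> [ 0.0984 -0.0942  0.0002] [-0.001 -0.    -0.174]
.520,-.070,.101,.29 -> [ 0.0984 -0.094   0.1492] [-0.001 -0.    -0.174]
```

Request:
carry_out(plan=[{"x": 0.03,"y": -0.03,"z": 0,"ax": 0,"ay": 0,"az": -0.06,"hand": 1},{"x": 0.06,"y": -0.06,"z": 0,"ax": 0,"ay": 0,"az": -0.12,"hand": 1},{"x": 0.085,"y": -0.08,"z": 0,"ax": 0,"ay": 0,"az": -0.174,"hand": 1},{"x": 0.098,"y": -0.094,"z": 0,"ax": 0,"ay": 0,"az": -0.174,"hand": 1},{"x": 0.0984,"y": -0.094,"z": 0,"ax": 0,"ay": 0,"az": -0.174,"hand": 1},{"x": 0.0984,"y": -0.094,"z": 0,"ax": 0,"ay": 0,"az": -0.174,"hand": 1}])

```text
clock: 1.65
tcp_pos: [0.5201, -0.0692, 0.2496]
orientation: [-0.001, 0.989, 0.146, -0.001]
wrist_force: [-0.9, -0.0, -0.3]
finger_gap: 0.0855
```

```bash
python3 go.py .520,-.070,.101,.29
python3 - <<'E'
from h import *
m,im=snap('wrist','w1')
for n,P in dict(tsq=(.520,-.070,.155),tin=(.508,-.004,.15),tr=(.4925,.059,.138),sr=(.571,.0107,.072)).items():
    x=proj(m,P)[0]; print(n,x.round(1)); cv2.drawMarker(im,tuple(x.round().astype(int).tolist()),(0,255,0),0,12)
c,sn=np.cos(.29),np.sin(.29)
for a,b in ((21,21),(21,-21),(-21,-21),(-21,21)):
    x=proj(m,(.520+(a*c-b*sn)/1e3,-.070+(a*sn+b*c)/1e3,.155))[0]; cv2.circle(im,tuple(x.round().astype(int).tolist()),3,(255,0,0),1)
cv2.imwrite('pics/w1m.png',im)
E
```

```text
t 1.65 p [ 0.5201 -0.0692  0.2496] yaw 0.292 tilt [-0.001  0.001] gap 0.0855 F [-0.9 -0.  -0.3] q [-0.29  0.21  0.04  1.41  0.    0.99]
.520,-.070,.101,.29 -> [-0.0002  0.001   0.1486] [-0.002  0.001  0.002]
tsq [278.5 197.3]
tin [287.3 120.6]
tr [290.6  50.2]
sr [343.2 125.3]
```

View pics/w1m.png

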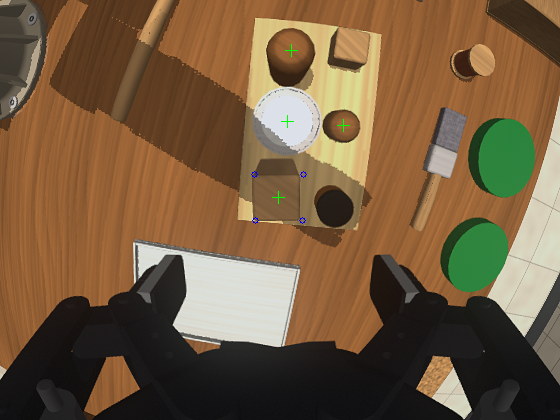

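The wrist view shows the square's top at (277,197), within 2 px of the prediction, and the other marks fit too. I descend and grip.

Request:
carry_out(plan=[{"x": -0.001,"y": 0.001,"z": 0.03,"ax": 0,"ay": 0,"az": 0,"hand": 1},{"x": -0.001,"y": 0.001,"z": 0.06,"ax": 0,"ay": 0,"az": 0,"hand": 1},{"x": -0.001,"y": 0.001,"z": 0.09,"ax": 0,"ay": 0,"az": 0,"hand": 1},{"x": -0.001,"y": 0.001,"z": 0.12,"ax": 0,"ay": 0,"az": 0,"hand": 1},{"x": -0.001,"y": 0.001,"z": 0.14,"ax": 0,"ay": 0,"az": 0,"hand": 1},{"x": -0.001,"y": 0.001,"z": 0.149,"ax": 0,"ay": 0,"az": 0,"hand": 1},{"x": -0.001,"y": 0.001,"z": 0.149,"ax": 0,"ay": 0,"az": 0,"hand": 0.6},{"x": -0.001,"y": 0.001,"z": 0.149,"ax": 0,"ay": 0,"az": 0,"hand": 0.5},{"x": -0.001,"y": 0.001,"z": 0.149,"ax": 0,"ay": 0,"az": 0,"hand": 0.4},{"x": -0.001,"y": 0.001,"z": 0.149,"ax": 0,"ay": 0,"az": 0,"hand": 0.2},{"x": -0.001,"y": 0.001,"z": 0.149,"ax": 0,"ay": 0,"az": 0,"hand": 0},{"x": -0.001,"y": 0.001,"z": 0.149,"ax": 0,"ay": 0,"az": 0,"hand": 0}], squeeze=50)

```text
clock: 2.7
tcp_pos: [0.5202, -0.0719, 0.1029]
orientation: [0.0, 0.989, 0.145, 0.001]
wrist_force: [-0.9, -0.9, 6.3]
finger_gap: 0.0412
```

```bash
python3 go.py
python3 - <<'E'
import numpy as np
c,s=np.cos(.141),np.sin(.141)
for n,u,v in (('sq',0,-.035),('tin',-.08,.03),('tr',.08,.03)): print(n,.480+u*c-v*s,-.287+u*s+v*c)
E
python3 go.py .52,-.07,.16,.29 .485,-.322,.13,.19 .485,-.322,.078,.19
```

```text
t 2.7 p [ 0.5202 -0.0719  0.1029] yaw 0.291 tilt [ 0.002 -0.001] gap 0.0412 F [-0.9 -0.9  6.3] q [-0.29  0.26 -0.25  1.06  0.    0.99]
sq 0.48491866412463513 -0.32165265853046526
tin 0.3965779255378206 -0.26854038211591014
tr 0.5549900788199477 -0.24605506040329225
t 2.7 p [ 0.5202 -0.0719  0.1029] yaw 0.291 tilt [ 0.002 -0.001] gap 0.0412 F [-0.9 -0.9  6.3] q [-0.29  0.26 -0.25  1.06  0.    0.99]
.52,-.07,.16,.29 -> [ 0.0004 -0.0018 -0.0571] [ 0.001 -0.002  0.001]
.485,-.322,.13,.19 -> [-0.1054  0.2296 -0.027 ] [ 0.001 -0.002  0.101]
.485,-.322,.078,.19 -> [-0.1055  0.2295  0.025 ] [ 0.001 -0.002  0.101]
```

Request:
carry_out(plan=[{"x": 0,"y": 0,"z": -0.01,"ax": 0,"ay": 0,"az": 0,"hand": 0},{"x": 0,"y": 0,"z": -0.03,"ax": 0,"ay": 0,"az": 0,"hand": 0},{"x": 0,"y": 0,"z": -0.045,"ax": 0,"ay": 0,"az": 0,"hand": 0},{"x": -0.004,"y": 0.01,"z": -0.05,"ax": 0,"ay": 0,"az": 0.01,"hand": 0},{"x": -0.014,"y": 0.03,"z": -0.05,"ax": 0,"ay": 0,"az": 0.02,"hand": 0},{"x": -0.028,"y": 0.06,"z": -0.05,"ax": 0,"ay": 0,"az": 0.03,"hand": 0},{"x": -0.041,"y": 0.09,"z": -0.05,"ax": 0,"ay": 0,"az": 0.04,"hand": 0},{"x": -0.055,"y": 0.12,"z": -0.05,"ax": 0,"ay": 0,"az": 0.055,"hand": 0},{"x": -0.069,"y": 0.15,"z": -0.05,"ax": 0,"ay": 0,"az": 0.07,"hand": 0},{"x": -0.083,"y": 0.18,"z": -0.05,"ax": 0,"ay": 0,"az": 0.085,"hand": 0},{"x": -0.095,"y": 0.207,"z": -0.05,"ax": 0,"ay": 0,"az": 0.095,"hand": 0},{"x": -0.102,"y": 0.222,"z": -0.05,"ax": 0,"ay": 0,"az": 0.1,"hand": 0}])

```text
clock: 3.7
tcp_pos: [0.4851, -0.3177, 0.1528]
orientation: [0.001, 0.996, 0.093, 0.001]
wrist_force: [0.8, 0.1, -0.6]
finger_gap: 0.0409
```

```bash
python3 go.py .485,-.322,.077,.19
```

```text
t 3.7 p [ 0.4851 -0.3177  0.1528] yaw 0.187 tilt [ 0.002 -0.002] gap 0.0409 F [ 0.8  0.1 -0.6] q [-0.72  0.33 -0.02  1.21  0.    0.67]
.485,-.322,.077,.19 -> [-0.0011  0.0041  0.0759] [ 0.002 -0.002 -0.003]
```

Request:
carry_out(plan=[{"x": -0.001,"y": 0.004,"z": 0.015,"ax": -0.002,"ay": 0.002,"az": 0,"hand": 0},{"x": -0.001,"y": 0.004,"z": 0.035,"ax": -0.002,"ay": 0.002,"az": 0,"hand": 0},{"x": -0.001,"y": 0.004,"z": 0.055,"ax": -0.002,"ay": 0.002,"az": 0,"hand": 0},{"x": -0.001,"y": 0.004,"z": 0.067,"ax": -0.002,"ay": 0.002,"az": 0,"hand": 0},{"x": -0.001,"y": 0.004,"z": 0.072,"ax": -0.002,"ay": 0.002,"az": 0,"hand": 0},{"x": -0.001,"y": 0.004,"z": 0.0745,"ax": -0.002,"ay": 0.002,"az": 0,"hand": 0},{"x": -0.001,"y": 0.004,"z": 0.0755,"ax": -0.002,"ay": 0.002,"az": 0,"hand": 0},{"x": -0.001,"y": 0.004,"z": 0.076,"ax": -0.002,"ay": 0.002,"az": 0,"hand": 0}])

```text
clock: 4.37
tcp_pos: [0.4856, -0.3223, 0.0777]
orientation: [0.002, 0.996, 0.093, 0.003]
wrist_force: [-0.1, -0.4, -1.1]
finger_gap: 0.0405
```

```bash
python3 go.py .485,-.322,.077,.19
```

```text
t 4.37 p [ 0.4856 -0.3223  0.0777] yaw 0.187 tilt [ 0.006 -0.004] gap 0.0405 F [-0.1 -0.4 -1.1] q [-0.72  0.38 -0.15  1.04  0.    0.66]
.485,-.322,.077,.19 -> [-0.0005 -0.0004  0.0007] [ 0.005 -0.005 -0.003]
```

Request:
carry_out(plan=[{"x": 0,"y": 0,"z": 0.001,"ax": 0.005,"ay": -0.005,"az": 0,"hand": 0},{"x": 0,"y": 0,"z": 0.002,"ax": 0.005,"ay": -0.005,"az": 0,"hand": 0}])

```text
clock: 4.53
tcp_pos: [0.4865, -0.323, 0.0769]
orientation: [0.001, 0.996, 0.094, 0.0]
wrist_force: [-2.5, -1.8, 11.9]
finger_gap: 0.0404
```

```bash
python3 go.py .485,-.322,.077,.19
python3 - <<'E'
from h import *
m,im=snap('scene','s2'); cv2.imwrite('pics/s2z.png',cv2.resize(im[60:270,120:330],None,fx=2.8,fy=2.8))
E
```

```text
t 4.53 p [ 0.4865 -0.323   0.0769] yaw 0.187 tilt [ 0.001 -0.002] gap 0.0404 F [-2.5 -1.8 11.9] q [-0.72  0.39 -0.14  1.04 -0.    0.66]
.485,-.322,.077,.19 -> [-0.0012 -0.0013 -0.0001] [ 0.002 -0.001 -0.003]
```

View pics/s2z.png

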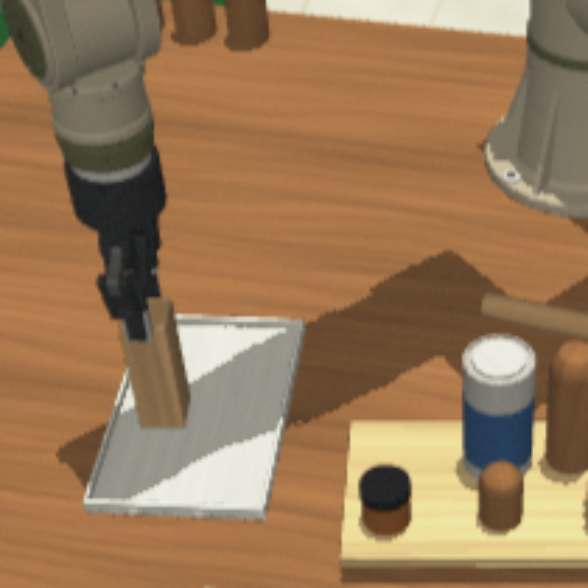

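Run:
```python
from h import *
m=cam('scene')
a=proj(m,(.4865,-.323,.004))[0]; b=proj(m,(.4865,-.323,.129))[0]; Z=lambda p:((p-[120,60])*2.8).round()
print(Z(a),Z(b))
```

```text
[163. 413.] [141. 312.]
```

A vertical at that spot projects from (163,413) to (141,312), which matches the block, so it stands upright and is in contact (12 N). I release and rise.

Request:
carry_out(plan=[{"x": 0,"y": 0,"z": 0,"ax": 0,"ay": 0,"az": 0,"hand": 0.55},{"x": 0,"y": 0,"z": 0,"ax": 0,"ay": 0,"az": 0,"hand": 0.8},{"x": 0,"y": 0,"z": 0,"ax": 0,"ay": 0,"az": 0,"hand": 1},{"x": 0,"y": 0,"z": 0,"ax": 0,"ay": 0,"az": 0,"hand": 1},{"x": 0,"y": 0,"z": -0.02,"ax": 0,"ay": 0,"az": 0,"hand": 1},{"x": 0,"y": 0,"z": -0.05,"ax": 0,"ay": 0,"az": 0,"hand": 1},{"x": 0,"y": 0,"z": -0.09,"ax": 0,"ay": 0,"az": 0,"hand": 1},{"x": 0,"y": 0,"z": -0.13,"ax": 0,"ay": 0,"az": 0,"hand": 1},{"x": 0,"y": 0,"z": -0.16,"ax": 0,"ay": 0,"az": 0,"hand": 1},{"x": 0,"y": 0,"z": -0.17,"ax": 0,"ay": 0,"az": 0,"hand": 1}])

```text
clock: 5.42
tcp_pos: [0.4878, -0.3241, 0.2527]
orientation: [0.004, 0.996, 0.094, 0.003]
wrist_force: [0.5, -1.2, 0.1]
finger_gap: 0.0854
```

```bash
python3 go.py .508,-.004,.24,.197 .508,-.004,.101,.197;  python3 - <<'E'
from h import *
m,im=snap('scene','s3'); cv2.imwrite('pics/s3z.png',cv2.resize(im[60:270,120:330],None,fx=2.8,fy=2.8))
E
```

```text
t 5.42 p [ 0.4878 -0.3241  0.2527] yaw 0.187 tilt [ 0.008 -0.008] gap 0.0854 F [ 0.5 -1.2  0.1] q [-0.72  0.32  0.2   1.44 -0.    0.66]
.508,-.004,.24,.197 -> [ 0.0794 -0.3108  0.0104] [ 0.009 -0.006 -0.01 ]
.508,-.004,.101,.197 -> [ 0.0786 -0.3121  0.1494] [ 0.009 -0.006 -0.01 ]
```

View pics/s3z.png

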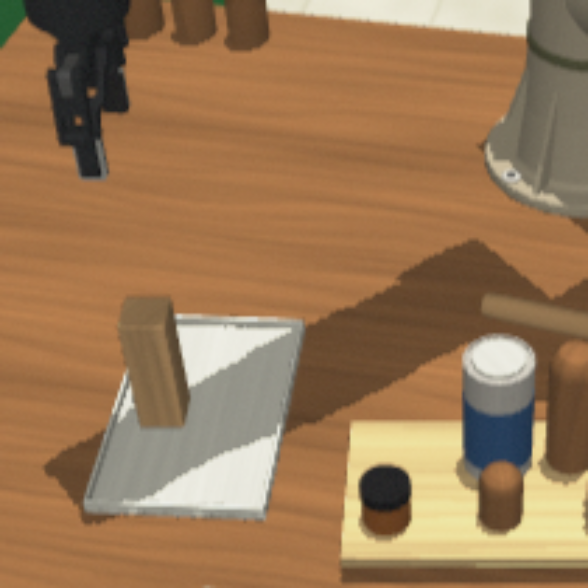

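The square block stands on the tray. Next is the tin.

Request:
carry_out(plan=[{"x": 0.006,"y": -0.025,"z": 0.01,"ax": 0.009,"ay": -0.006,"az": 0,"hand": 1},{"x": 0.016,"y": -0.06,"z": 0.01,"ax": 0.009,"ay": -0.006,"az": 0,"hand": 1},{"x": 0.025,"y": -0.1,"z": 0.01,"ax": 0.009,"ay": -0.006,"az": 0,"hand": 1},{"x": 0.035,"y": -0.14,"z": 0.01,"ax": 0.009,"ay": -0.006,"az": -0.01,"hand": 1},{"x": 0.045,"y": -0.18,"z": 0.01,"ax": 0.009,"ay": -0.006,"az": -0.01,"hand": 1},{"x": 0.055,"y": -0.22,"z": 0.01,"ax": 0.009,"ay": -0.006,"az": -0.01,"hand": 1},{"x": 0.065,"y": -0.255,"z": 0.01,"ax": 0.009,"ay": -0.006,"az": -0.01,"hand": 1},{"x": 0.072,"y": -0.285,"z": 0.01,"ax": 0.009,"ay": -0.006,"az": -0.01,"hand": 1},{"x": 0.079,"y": -0.305,"z": 0.01,"ax": 0.009,"ay": -0.006,"az": -0.01,"hand": 1},{"x": 0.079,"y": -0.311,"z": 0.01,"ax": 0.009,"ay": -0.006,"az": -0.01,"hand": 1},{"x": 0.079,"y": -0.311,"z": 0.01,"ax": 0.009,"ay": -0.006,"az": -0.01,"hand": 1}])

```text
clock: 6.38
tcp_pos: [0.5068, -0.0025, 0.2387]
orientation: [-0.0, 0.995, 0.1, -0.001]
wrist_force: [0.1, -0.2, -0.5]
finger_gap: 0.0857
```

```bash
python3 go.py .508,-.004,.101,.197
python3 - <<'E'
from h import *
m,im=snap('wrist','w2')
for n,P in dict(tin=(.508,-.004,.15),tr=(.4925,.059,.138),sr=(.571,.0107,.072)).items():
    x=proj(m,P)[0]; print(n,x.round(1)); cv2.drawMarker(im,tuple(x.round().astype(int).tolist()),(0,255,0),0,12)
a=np.linspace(0,6.28,25)
for x in proj(m,np.c_[.508+.03*np.cos(a),-.004+.03*np.sin(a),a*0+.15]): cv2.circle(im,tuple(x.round().astype(int).tolist()),1,(0,0,255),1)
cv2.imwrite('pics/w2m.png',im)
E
```

```text
t 6.38 p [ 0.5068 -0.0025  0.2387] yaw 0.2 tilt [-0.002  0.   ] gap 0.0857 F [ 0.1 -0.2 -0.5] q [-0.16  0.17 -0.02  1.38 -0.    1.21]
.508,-.004,.101,.197 -> [0.0012 0.0018 0.1377] [-0.001  0.002  0.003]
tin [280.  199.8]
tr [277.  123.6]
sr [338.1 181. ]
```

View pics/w2m.png

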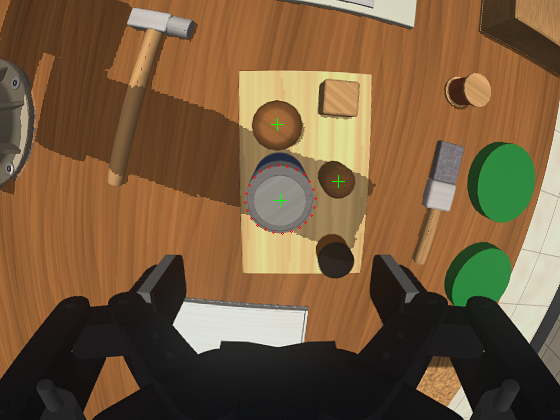

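The marks sit on the tin (280,200), so I descend and grip.

Request:
carry_out(plan=[{"x": 0.001,"y": 0.001,"z": 0.03,"ax": 0,"ay": 0.002,"az": 0,"hand": 1},{"x": 0.001,"y": 0.001,"z": 0.06,"ax": 0,"ay": 0.002,"az": 0,"hand": 1},{"x": 0.001,"y": 0.001,"z": 0.09,"ax": 0,"ay": 0.002,"az": 0,"hand": 1},{"x": 0.001,"y": 0.001,"z": 0.12,"ax": 0,"ay": 0.002,"az": 0,"hand": 1},{"x": 0.001,"y": 0.001,"z": 0.134,"ax": 0,"ay": 0.002,"az": 0,"hand": 1},{"x": 0.001,"y": 0.001,"z": 0.138,"ax": 0,"ay": 0.002,"az": 0,"hand": 1},{"x": 0.001,"y": 0.001,"z": 0.138,"ax": 0,"ay": 0.002,"az": 0,"hand": 0.8},{"x": 0.001,"y": 0.001,"z": 0.138,"ax": 0,"ay": 0.002,"az": 0,"hand": 0.7},{"x": 0.001,"y": 0.001,"z": 0.138,"ax": 0,"ay": 0.002,"az": 0,"hand": 0.5},{"x": 0.001,"y": 0.001,"z": 0.138,"ax": 0,"ay": 0.002,"az": 0,"hand": 0},{"x": 0.001,"y": 0.001,"z": 0.138,"ax": 0,"ay": 0.002,"az": 0,"hand": 0}], squeeze=70)

```text
clock: 7.35
tcp_pos: [0.5095, -0.0055, 0.103]
orientation: [0.001, 0.995, 0.099, 0.002]
wrist_force: [-1.9, -1.8, 6.7]
finger_gap: 0.0557
```

```bash
python3 go.py .508,-.004,.151,.197 .3966,-.2685,.15,.18
```

```text
t 7.35 p [ 0.5095 -0.0055  0.103 ] yaw 0.198 tilt [ 0.004 -0.002] gap 0.0557 F [-1.9 -1.8  6.7] q [-0.17  0.23 -0.29  1.05 -0.    1.2 ]
.508,-.004,.151,.197 -> [-0.001  -0.0017 -0.048 ] [ 0.002 -0.003  0.001]
.3966,-.2685,.15,.18 -> [-0.1623  0.2357 -0.047 ] [ 0.002 -0.003  0.018]
```

Request:
carry_out(plan=[{"x": 0,"y": 0,"z": -0.01,"ax": 0,"ay": 0,"az": 0,"hand": 0},{"x": 0,"y": 0,"z": -0.03,"ax": 0.002,"ay": -0.003,"az": 0,"hand": 0},{"x": 0,"y": 0.001,"z": -0.045,"ax": 0.002,"ay": -0.003,"az": 0,"hand": 0},{"x": -0.007,"y": 0.01,"z": -0.047,"ax": 0.002,"ay": -0.003,"az": 0,"hand": 0},{"x": -0.021,"y": 0.03,"z": -0.047,"ax": 0.002,"ay": -0.003,"az": 0,"hand": 0},{"x": -0.041,"y": 0.06,"z": -0.047,"ax": 0.002,"ay": -0.003,"az": 0.005,"hand": 0},{"x": -0.062,"y": 0.09,"z": -0.047,"ax": 0.002,"ay": -0.003,"az": 0.01,"hand": 0},{"x": -0.083,"y": 0.12,"z": -0.047,"ax": 0.002,"ay": -0.003,"az": 0.01,"hand": 0},{"x": -0.104,"y": 0.15,"z": -0.047,"ax": 0.002,"ay": -0.003,"az": 0.015,"hand": 0},{"x": -0.125,"y": 0.18,"z": -0.047,"ax": 0.002,"ay": -0.003,"az": 0.018,"hand": 0},{"x": -0.145,"y": 0.21,"z": -0.047,"ax": 0.002,"ay": -0.003,"az": 0.018,"hand": 0},{"x": -0.158,"y": 0.228,"z": -0.047,"ax": 0.002,"ay": -0.003,"az": 0.018,"hand": 0}])

```text
clock: 8.35
tcp_pos: [0.3973, -0.2633, 0.1498]
orientation: [0.001, 0.996, 0.089, -0.0]
wrist_force: [0.5, -0.0, -3.3]
finger_gap: 0.0557
```

```bash
python3 go.py .3966,-.2685,.077,.18
```

```text
t 8.35 p [ 0.3973 -0.2633  0.1498] yaw 0.178 tilt [-0.    -0.002] gap 0.0557 F [ 0.5 -0.  -3.3] q [-0.75  0.14 -0.28  1.15 -0.    0.64]
.3966,-.2685,.077,.18 -> [-0.0016  0.0049  0.0728] [ 0.002  0.001 -0.002]
```

Request:
carry_out(plan=[{"x": -0.001,"y": 0.005,"z": 0.012,"ax": 0.002,"ay": 0.001,"az": 0,"hand": 0},{"x": -0.001,"y": 0.005,"z": 0.032,"ax": 0.002,"ay": 0.001,"az": 0,"hand": 0},{"x": -0.001,"y": 0.005,"z": 0.052,"ax": 0.002,"ay": 0.001,"az": 0,"hand": 0},{"x": -0.001,"y": 0.005,"z": 0.064,"ax": 0.002,"ay": 0.001,"az": 0,"hand": 0},{"x": -0.001,"y": 0.005,"z": 0.07,"ax": 0.002,"ay": 0.001,"az": 0,"hand": 0},{"x": -0.001,"y": 0.005,"z": 0.072,"ax": 0.002,"ay": 0.001,"az": 0,"hand": 0},{"x": -0.001,"y": 0.005,"z": 0.0732,"ax": 0.002,"ay": 0.001,"az": 0,"hand": 0},{"x": -0.001,"y": 0.005,"z": 0.074,"ax": 0.002,"ay": 0.001,"az": 0,"hand": 0},{"x": -0.001,"y": 0.005,"z": 0.0745,"ax": 0.002,"ay": 0.001,"az": 0,"hand": 0}])

```text
clock: 9.1
tcp_pos: [0.396, -0.269, 0.0774]
orientation: [0.001, 0.996, 0.089, -0.001]
wrist_force: [-7.5, 2.4, 15.0]
finger_gap: 0.0556
```

```bash
python3 go.py .3966,-.2685,.077,.18
```

```text
t 9.1 p [ 0.396  -0.269   0.0774] yaw 0.178 tilt [-0.002 -0.002] gap 0.0556 F [-7.5  2.4 15. ] q [-0.76  0.2  -0.4   0.97 -0.    0.63]
.3966,-.2685,.077,.18 -> [ 0.0007 -0.0004  0.0004] [ 0.001  0.002 -0.002]
```

Contact (15 N). I release and rise.

Request:
carry_out(plan=[{"x": 0,"y": 0,"z": 0,"ax": 0,"ay": 0,"az": 0,"hand": 0.75},{"x": 0,"y": 0,"z": 0,"ax": 0,"ay": 0,"az": 0,"hand": 0.9},{"x": 0,"y": 0,"z": 0,"ax": 0,"ay": 0,"az": 0,"hand": 1},{"x": 0,"y": 0,"z": 0,"ax": 0,"ay": 0,"az": 0,"hand": 1},{"x": 0,"y": 0,"z": -0.02,"ax": 0,"ay": 0,"az": 0,"hand": 1},{"x": 0,"y": 0,"z": -0.05,"ax": 0,"ay": 0,"az": 0,"hand": 1},{"x": 0,"y": 0,"z": -0.09,"ax": 0,"ay": 0,"az": 0,"hand": 1},{"x": 0,"y": 0,"z": -0.13,"ax": 0,"ay": 0,"az": 0,"hand": 1},{"x": 0,"y": 0,"z": -0.16,"ax": 0,"ay": 0,"az": 0,"hand": 1},{"x": 0,"y": 0,"z": -0.17,"ax": 0,"ay": 0,"az": 0,"hand": 1}])

```text
clock: 9.93
tcp_pos: [0.3982, -0.2703, 0.2527]
orientation: [0.004, 0.996, 0.089, 0.002]
wrist_force: [0.8, 0.4, 0.3]
finger_gap: 0.0855
```

```bash
python3 go.py .4925,.059,.24,.197
python3 - <<'E'
from h import *
m,im=snap('scene','s4'); cv2.imwrite('pics/s4z.png',cv2.resize(im[60:270,120:330],None,fx=2.8,fy=2.8))
E
```

```text
t 9.93 p [ 0.3982 -0.2703  0.2527] yaw 0.178 tilt [ 0.005 -0.007] gap 0.0855 F [0.8 0.4 0.3] q [-0.76  0.11 -0.06  1.39 -0.    0.63]
.4925,.059,.24,.197 -> [ 0.1511 -0.3075  0.0107] [ 0.008 -0.003 -0.019]
```

View pics/s4z.png

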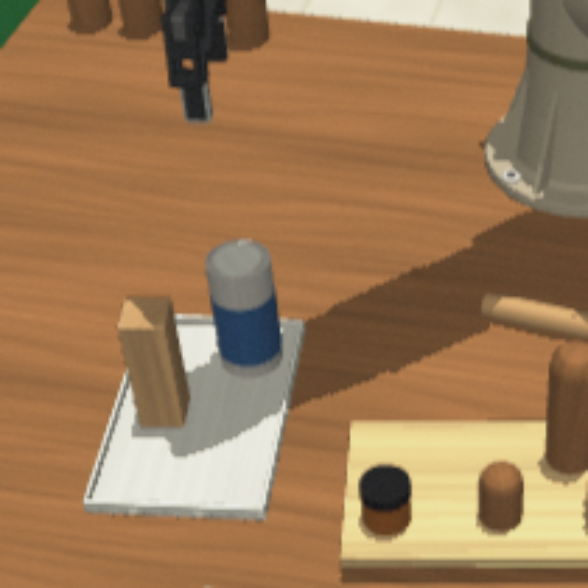

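The tin stands on the tray, base at (248,360). Next is the tall round block.

Request:
carry_out(plan=[{"x": 0.012,"y": -0.025,"z": 0.01,"ax": 0.008,"ay": -0.003,"az": 0,"hand": 1},{"x": 0.029,"y": -0.06,"z": 0.01,"ax": 0.008,"ay": -0.003,"az": 0,"hand": 1},{"x": 0.047,"y": -0.095,"z": 0.01,"ax": 0.008,"ay": -0.003,"az": -0.01,"hand": 1},{"x": 0.064,"y": -0.13,"z": 0.01,"ax": 0.008,"ay": -0.003,"az": -0.01,"hand": 1},{"x": 0.081,"y": -0.165,"z": 0.01,"ax": 0.008,"ay": -0.003,"az": -0.019,"hand": 1},{"x": 0.098,"y": -0.2,"z": 0.01,"ax": 0.008,"ay": -0.003,"az": -0.019,"hand": 1},{"x": 0.116,"y": -0.235,"z": 0.01,"ax": 0.008,"ay": -0.003,"az": -0.019,"hand": 1},{"x": 0.132,"y": -0.268,"z": 0.01,"ax": 0.008,"ay": -0.003,"az": -0.019,"hand": 1},{"x": 0.145,"y": -0.295,"z": 0.01,"ax": 0.008,"ay": -0.003,"az": -0.019,"hand": 1},{"x": 0.151,"y": -0.307,"z": 0.01,"ax": 0.008,"ay": -0.003,"az": -0.019,"hand": 1},{"x": 0.151,"y": -0.3075,"z": 0.01,"ax": 0.008,"ay": -0.003,"az": -0.019,"hand": 1},{"x": 0.151,"y": -0.3075,"z": 0.01,"ax": 0.008,"ay": -0.003,"az": -0.019,"hand": 1}])

```text
clock: 10.98
tcp_pos: [0.4919, 0.0595, 0.2388]
orientation: [0.0, 0.995, 0.099, -0.001]
wrist_force: [0.8, -0.4, -0.1]
finger_gap: 0.0854
```

```bash
python3 go.py .4925,.059,.098,.197
python3 - <<'E'
from h import *
m,im=snap('wrist','w3')
for n,P in dict(tr=(.4925,.059,.138),sr=(.571,.0107,.072)).items():
    x=proj(m,P)[0]; print(n,x.round(1)); cv2.drawMarker(im,tuple(x.round().astype(int).tolist()),(0,255,0),0,12)
a=np.linspace(0,6.28,25)
for x in proj(m,np.c_[.4925+.022*np.cos(a),.059+.022*np.sin(a),a*0+.138]): cv2.circle(im,tuple(x.round().astype(int).tolist()),1,(0,0,255),1)
for x in proj(m,np.c_[.571+.019*np.cos(a),.0107+.019*np.sin(a),a*0+.072]): cv2.circle(im,tuple(x.round().astype(int).tolist()),1,(0,0,255),1)
cv2.imwrite('pics/w3m.png',im)
E
```

```text
t 10.98 p [0.4919 0.0595 0.2388] yaw 0.199 tilt [-0.002 -0.   ] gap 0.0854 F [ 0.8 -0.4 -0.1] q [-0.04  0.15 -0.05  1.37 -0.    1.33]
.4925,.059,.098,.197 -> [0.0008 0.0007 0.1408] [-0.     0.002  0.002]
tr [279.5 195.3]
sr [337.3 235.1]
```

View pics/w3m.png

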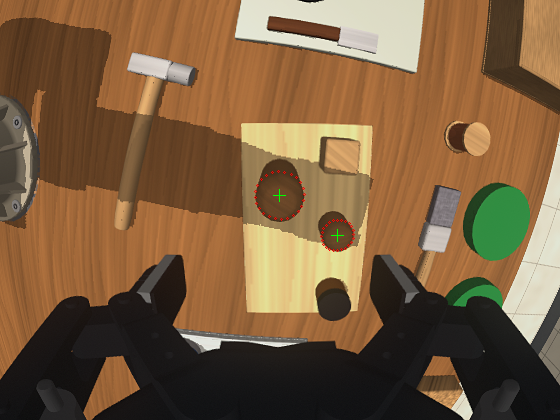

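The marks fit both tall_round (279,195) and small_round (337,235). I descend and grip.

Request:
carry_out(plan=[{"x": 0,"y": 0.001,"z": 0.03,"ax": 0,"ay": 0.002,"az": 0,"hand": 1},{"x": 0,"y": 0.001,"z": 0.06,"ax": 0,"ay": 0.002,"az": 0,"hand": 1},{"x": 0,"y": 0.001,"z": 0.09,"ax": 0,"ay": 0.002,"az": 0,"hand": 1},{"x": 0,"y": 0.001,"z": 0.12,"ax": 0,"ay": 0.002,"az": 0,"hand": 1},{"x": 0,"y": 0.001,"z": 0.135,"ax": 0,"ay": 0.002,"az": 0,"hand": 1},{"x": 0,"y": 0.001,"z": 0.141,"ax": 0,"ay": 0.002,"az": 0,"hand": 1},{"x": 0,"y": 0.001,"z": 0.141,"ax": 0,"ay": 0.002,"az": 0,"hand": 0.65},{"x": 0,"y": 0.001,"z": 0.141,"ax": 0,"ay": 0.002,"az": 0,"hand": 0.55},{"x": 0,"y": 0.001,"z": 0.141,"ax": 0,"ay": 0.002,"az": 0,"hand": 0.4},{"x": 0,"y": 0.001,"z": 0.141,"ax": 0,"ay": 0.002,"az": 0,"hand": 0.2},{"x": 0,"y": 0.001,"z": 0.141,"ax": 0,"ay": 0.002,"az": 0,"hand": 0},{"x": 0,"y": 0.001,"z": 0.141,"ax": 0,"ay": 0.002,"az": 0,"hand": 0}], squeeze=60)

```text
clock: 12.03
tcp_pos: [0.4937, 0.0575, 0.1001]
orientation: [0.0, 0.995, 0.099, 0.002]
wrist_force: [-0.1, -0.5, 7.2]
finger_gap: 0.0385
```

```bash
python3 go.py .4925,.059,.17,.197 .555,-.246,.16,.17
```

```text
t 12.03 p [0.4937 0.0575 0.1001] yaw 0.198 tilt [ 0.004 -0.   ] gap 0.0385 F [-0.1 -0.5  7.2] q [-0.05  0.21 -0.32  1.03 -0.    1.33]
.4925,.059,.17,.197 -> [-0.0006 -0.0016 -0.0699] [ 0.001 -0.004  0.001]
.555,-.246,.16,.17 -> [ 0.0008  0.3097 -0.0595] [ 0.001 -0.004  0.028]
```

Request:
carry_out(plan=[{"x": 0,"y": 0,"z": -0.012,"ax": 0,"ay": 0,"az": 0,"hand": 0},{"x": 0,"y": 0,"z": -0.035,"ax": 0.001,"ay": -0.004,"az": 0,"hand": 0},{"x": 0,"y": 0.005,"z": -0.055,"ax": 0.001,"ay": -0.004,"az": 0,"hand": 0},{"x": 0,"y": 0.02,"z": -0.06,"ax": 0.001,"ay": -0.004,"az": 0,"hand": 0},{"x": 0,"y": 0.05,"z": -0.06,"ax": 0.001,"ay": -0.004,"az": 0.005,"hand": 0},{"x": 0,"y": 0.085,"z": -0.06,"ax": 0.001,"ay": -0.004,"az": 0.01,"hand": 0},{"x": 0,"y": 0.12,"z": -0.06,"ax": 0.001,"ay": -0.004,"az": 0.01,"hand": 0},{"x": 0,"y": 0.155,"z": -0.06,"ax": 0.001,"ay": -0.004,"az": 0.015,"hand": 0},{"x": 0.001,"y": 0.19,"z": -0.06,"ax": 0.001,"ay": -0.004,"az": 0.02,"hand": 0},{"x": 0.001,"y": 0.225,"z": -0.06,"ax": 0.001,"ay": -0.004,"az": 0.028,"hand": 0},{"x": 0.001,"y": 0.26,"z": -0.06,"ax": 0.001,"ay": -0.004,"az": 0.028,"hand": 0},{"x": 0.001,"y": 0.285,"z": -0.06,"ax": 0.001,"ay": -0.004,"az": 0.028,"hand": 0}])

```text
clock: 13.03
tcp_pos: [0.5509, -0.2248, 0.1608]
orientation: [0.001, 0.996, 0.084, 0.001]
wrist_force: [0.4, -0.1, -2.3]
finger_gap: 0.0387
```

```bash
python3 go.py .555,-.246,.074,.17
```

```text
t 13.03 p [ 0.5509 -0.2248  0.1608] yaw 0.168 tilt [ 0.001 -0.001] gap 0.0387 F [ 0.4 -0.1 -2.3] q [-0.52  0.36  0.04  1.24 -0.    0.88]
.555,-.246,.074,.17 -> [0.0004 0.0214 0.0868] [ 0.002 -0.001 -0.002]
```

Request:
carry_out(plan=[{"x": 0,"y": 0.012,"z": 0.006,"ax": 0.002,"ay": -0.001,"az": 0,"hand": 0},{"x": 0,"y": 0.02,"z": 0.02,"ax": 0.002,"ay": -0.001,"az": 0,"hand": 0},{"x": 0,"y": 0.0214,"z": 0.042,"ax": 0.002,"ay": -0.001,"az": 0,"hand": 0},{"x": 0,"y": 0.0214,"z": 0.062,"ax": 0.002,"ay": -0.001,"az": 0,"hand": 0},{"x": 0,"y": 0.0214,"z": 0.076,"ax": 0.002,"ay": -0.001,"az": 0,"hand": 0},{"x": 0,"y": 0.0214,"z": 0.083,"ax": 0.002,"ay": -0.001,"az": 0,"hand": 0},{"x": 0,"y": 0.0214,"z": 0.086,"ax": 0.002,"ay": -0.001,"az": 0,"hand": 0},{"x": 0,"y": 0.0214,"z": 0.0875,"ax": 0.002,"ay": -0.001,"az": 0,"hand": 0},{"x": 0,"y": 0.0214,"z": 0.088,"ax": 0.002,"ay": -0.001,"az": 0,"hand": 0}])

```text
clock: 13.78
tcp_pos: [0.5541, -0.2458, 0.0745]
orientation: [0.0, 0.996, 0.084, -0.0]
wrist_force: [-4.6, 1.0, 8.2]
finger_gap: 0.0385
```

```bash
python3 go.py .555,-.246,.074,.17
```

```text
t 13.78 p [ 0.5541 -0.2458  0.0745] yaw 0.169 tilt [-0.001 -0.001] gap 0.0385 F [-4.6  1.   8.2] q [-0.55  0.43 -0.08  1.06 -0.    0.85]
.555,-.246,.074,.17 -> [0.0009 0.0003 0.0005] [ 0.001  0.001 -0.001]
```

Request:
carry_out(plan=[{"x": 0,"y": 0,"z": 0,"ax": 0,"ay": 0,"az": 0,"hand": 0.55},{"x": 0,"y": 0,"z": 0,"ax": 0,"ay": 0,"az": 0,"hand": 0.75},{"x": 0,"y": 0,"z": 0,"ax": 0,"ay": 0,"az": 0,"hand": 1},{"x": 0,"y": 0,"z": 0,"ax": 0,"ay": 0,"az": 0,"hand": 1},{"x": 0,"y": 0,"z": -0.02,"ax": 0,"ay": 0,"az": 0,"hand": 1},{"x": 0,"y": 0,"z": -0.05,"ax": 0,"ay": 0,"az": 0,"hand": 1},{"x": 0,"y": 0,"z": -0.09,"ax": 0,"ay": 0,"az": 0,"hand": 1},{"x": 0,"y": 0,"z": -0.125,"ax": 0,"ay": 0,"az": 0,"hand": 1},{"x": 0,"y": 0,"z": -0.14,"ax": 0,"ay": 0,"az": 0,"hand": 1}])

```text
clock: 14.53
tcp_pos: [0.556, -0.2466, 0.22]
orientation: [0.002, 0.996, 0.084, 0.002]
wrist_force: [0.4, -0.3, 0.9]
finger_gap: 0.0856
```

```bash
python3 go.py .571,.0107,.20,.197
python3 - <<'E'
from h import *
m,im=snap('scene','s5'); a=cv2.resize(im[60:270,120:370],None,fx=2.6,fy=2.6);cv2.imwrite('pics/s5z.png',a)
m,im=snap('top','t5')
E
```

```text
t 14.53 p [ 0.556  -0.2466  0.22  ] yaw 0.169 tilt [ 0.005 -0.004] gap 0.0856 F [ 0.4 -0.3  0.9] q [-0.55  0.37  0.19  1.39 -0.    0.85]
.571,.0107,.20,.197 -> [ 0.058  -0.2513  0.0189] [ 0.005 -0.004 -0.028]
```

View pics/s5z.png

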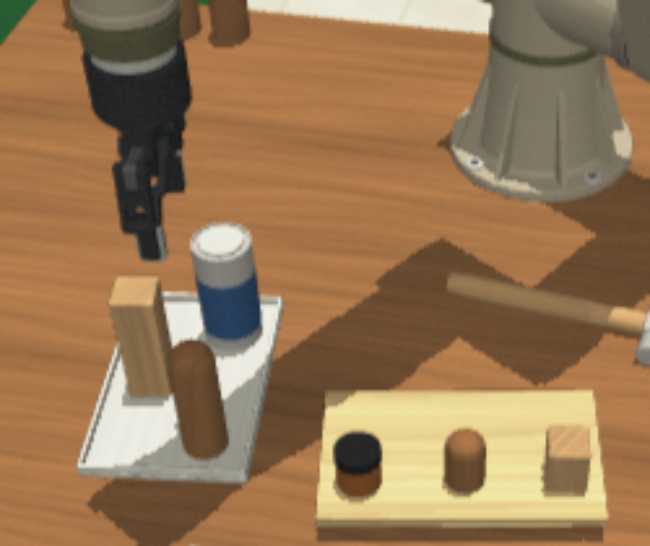

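View pics/t5.png

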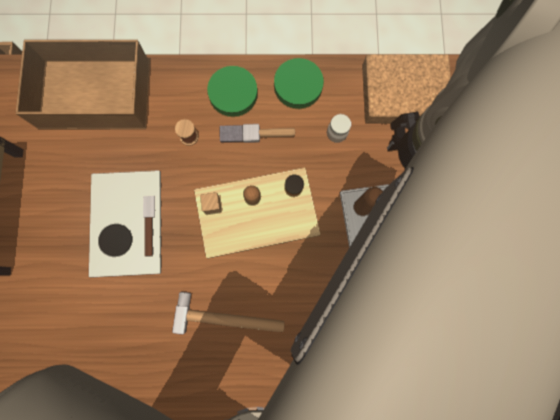

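All three stand on the tray and the stand's front row is clear. Now the small round block.

Request:
carry_out(plan=[{"x": 0.006,"y": -0.025,"z": 0,"ax": 0.005,"ay": -0.004,"az": 0,"hand": 1},{"x": 0.013,"y": -0.055,"z": 0,"ax": 0.005,"ay": -0.004,"az": -0.01,"hand": 1},{"x": 0.021,"y": -0.09,"z": 0.005,"ax": 0.005,"ay": -0.004,"az": -0.01,"hand": 1},{"x": 0.029,"y": -0.125,"z": 0.01,"ax": 0.005,"ay": -0.004,"az": -0.02,"hand": 1},{"x": 0.037,"y": -0.16,"z": 0.015,"ax": 0.005,"ay": -0.004,"az": -0.028,"hand": 1},{"x": 0.045,"y": -0.195,"z": 0.019,"ax": 0.005,"ay": -0.004,"az": -0.028,"hand": 1},{"x": 0.053,"y": -0.228,"z": 0.019,"ax": 0.005,"ay": -0.004,"az": -0.028,"hand": 1},{"x": 0.058,"y": -0.248,"z": 0.019,"ax": 0.005,"ay": -0.004,"az": -0.028,"hand": 1},{"x": 0.058,"y": -0.251,"z": 0.019,"ax": 0.005,"ay": -0.004,"az": -0.028,"hand": 1},{"x": 0.058,"y": -0.251,"z": 0.019,"ax": 0.005,"ay": -0.004,"az": -0.028,"hand": 1}])

```text
clock: 15.47
tcp_pos: [0.5707, 0.0116, 0.1976]
orientation: [0.0, 0.995, 0.1, -0.0]
wrist_force: [-0.8, 0.5, -0.7]
finger_gap: 0.0853
```

```bash
python3 go.py .571,.0107,.039,.197
python3 - <<'E'
from h import *
m,im=snap('wrist','w4')
x=proj(m,(.571,.0107,.072))[0]; cv2.drawMarker(im,tuple(x.round().astype(int).tolist()),(0,255,0),0,12)
a=np.linspace(0,6.28,25)
for x in proj(m,np.c_[.571+.019*np.cos(a),.0107+.019*np.sin(a),a*0+.072]): cv2.circle(im,tuple(x.round().astype(int).tolist()),1,(0,0,255),1)
cv2.imwrite('pics/w4m.png',im)
E
```

```text
t 15.47 p [0.5707 0.0116 0.1976] yaw 0.2 tilt [-0.001 -0.   ] gap 0.0853 F [-0.8  0.5 -0.7] q [-0.12  0.3   0.05  1.31 -0.    1.25]
.571,.0107,.039,.197 -> [0.0002 0.0009 0.1586] [0.    0.001 0.003]
```

View pics/w4m.png

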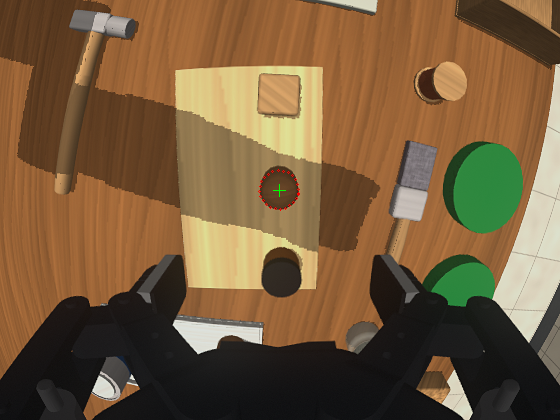

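The mark sits on the block (279,190). I descend and grip.

Request:
carry_out(plan=[{"x": 0,"y": 0.001,"z": 0.025,"ax": 0,"ay": 0.001,"az": 0,"hand": 1},{"x": 0,"y": 0.001,"z": 0.055,"ax": 0,"ay": 0.001,"az": 0,"hand": 1},{"x": 0,"y": 0.001,"z": 0.085,"ax": 0,"ay": 0.001,"az": 0,"hand": 1},{"x": 0,"y": 0.001,"z": 0.115,"ax": 0,"ay": 0.001,"az": 0,"hand": 1},{"x": 0,"y": 0.001,"z": 0.14,"ax": 0,"ay": 0.001,"az": 0,"hand": 1},{"x": 0,"y": 0.001,"z": 0.154,"ax": 0,"ay": 0.001,"az": 0,"hand": 1},{"x": 0,"y": 0.001,"z": 0.158,"ax": 0,"ay": 0.001,"az": 0,"hand": 0.7},{"x": 0,"y": 0.001,"z": 0.158,"ax": 0,"ay": 0.001,"az": 0,"hand": 0.55},{"x": 0,"y": 0.001,"z": 0.158,"ax": 0,"ay": 0.001,"az": 0,"hand": 0.45},{"x": 0,"y": 0.001,"z": 0.158,"ax": 0,"ay": 0.001,"az": 0,"hand": 0.3},{"x": 0,"y": 0.001,"z": 0.158,"ax": 0,"ay": 0.001,"az": 0,"hand": 0},{"x": 0,"y": 0.001,"z": 0.158,"ax": 0,"ay": 0.001,"az": 0,"hand": 0}], squeeze=40)

```text
clock: 16.52
tcp_pos: [0.5726, 0.0089, 0.0415]
orientation: [0.001, 0.995, 0.099, 0.002]
wrist_force: [1.0, 0.0, 4.9]
finger_gap: 0.0266
```

```bash
python3 go.py .571,.0107,.15,.197 .480,.321,.12,.2
```

```text
t 16.52 p [0.5726 0.0089 0.0415] yaw 0.198 tilt [ 0.004 -0.001] gap 0.0266 F [1.  0.  4.9] q [-0.12  0.39 -0.22  0.95 -0.    1.25]
.571,.0107,.15,.197 -> [-0.0009 -0.0019 -0.1086] [ 0.002 -0.004  0.001]
.480,.321,.12,.2 -> [-0.0292 -0.3241 -0.0793] [ 0.002 -0.004 -0.002]
```

The gap is smaller than expected, so I look before lifting.

Run:
```python
from h import *
m,im=snap('scene','s6'); a=cv2.resize(im[130:270,220:380],None,fx=4,fy=4,interpolation=cv2.INTER_CUBIC)
m,w=snap('wrist','w6'); cv2.imwrite('pics/s6z.png',a)
```

```text
(no output)
```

View pics/s6z.png

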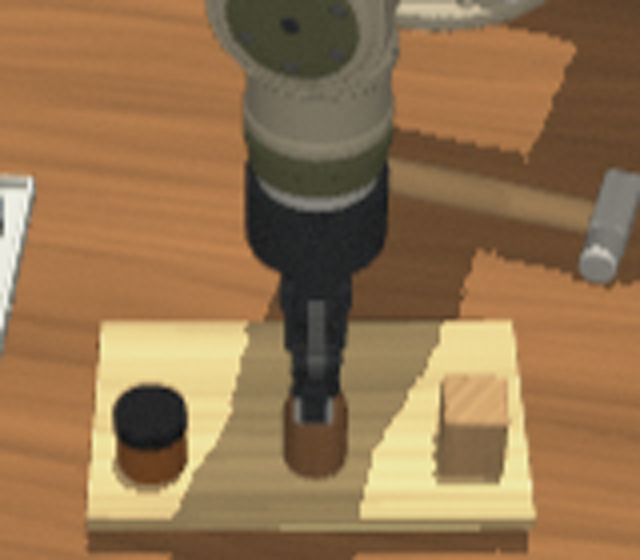

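View pics/w6.png

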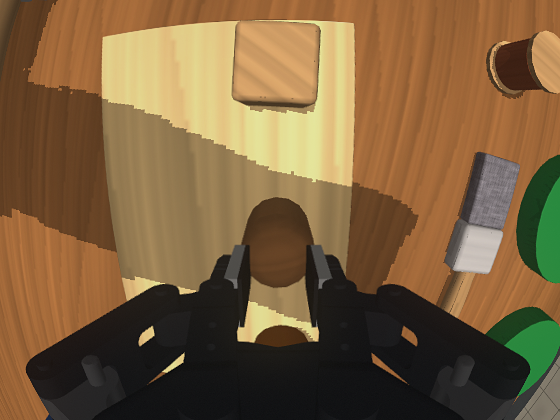

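```bash
python3 - <<'E'
from h import *
m=cam('scene'); Z=lambda p:((p-[220,130])*4).round()
for n,P in dict(base=(.571,.0107,.03),rimback=(.59,.0107,.03),top=(.571,.0107,.088),tipback=(.5726+.02,.0089+.004,.0415),tip2=(.5926,.0129,.055)).items(): print(n,Z(proj(m,P)[0]))
E
python3 go.py
```

```text
base [313. 455.]
rimback [307. 479.]
top [314. 388.]
tipback [310. 470.]
tip2 [310. 454.]
t 16.62 p [0.5726 0.0089 0.0414] yaw 0.198 tilt [ 0.004 -0.002] gap 0.0264 F [ 0.4 -0.5  5.9] q [-0.12  0.39 -0.22  0.95 -0.    1.25]
```

Run:
```python
from h import *
m=cam('wrist'); im=cv2.imread('pics/w6.png')
print('cam',m['T'][:3,3].round(3), 'axis',m['T'][:3,2].round(3))
c,s=np.cos(.198),np.sin(.198); a=np.linspace(0,6.28,40)
for z,r,col in ((.03,.019,(0,0,255)),(.072,.019,(0,255,255))):
    for x in proj(m,np.c_[.571+r*np.cos(a),.0107+r*np.sin(a),a*0+z]): cv2.circle(im,tuple(x.round().astype(int).tolist()),1,col,-1)
for z,col in ((.0415,(0,255,0)),(.0605,(255,255,0)),(.075,(255,0,255)),(.085,(255,255,255))):
  for g in (-1,1):
    x=proj(m,(.5726+g*.0135*c,.0089+g*.0135*s,z))[0]; print(z,g,x.round())
    cv2.drawMarker(im,tuple(x.round().astype(int).tolist()),col,0,10)
cv2.imwrite('pics/w6m.png',cv2.resize(im[150:380,150:410],None,fx=2.6,fy=2.6))
```

```text
cam [0.557 0.074 0.224] axis [ 0.057 -0.261 -0.964]
0.0415 -1 [257. 233.]
0.0415 1 [302. 233.]
0.0605 -1 [255. 245.]
0.0605 1 [305. 245.]
0.075 -1 [253. 256.]
0.075 1 [307. 256.]
0.085 -1 [252. 265.]
0.085 1 [309. 265.]
```

View pics/w6m.png

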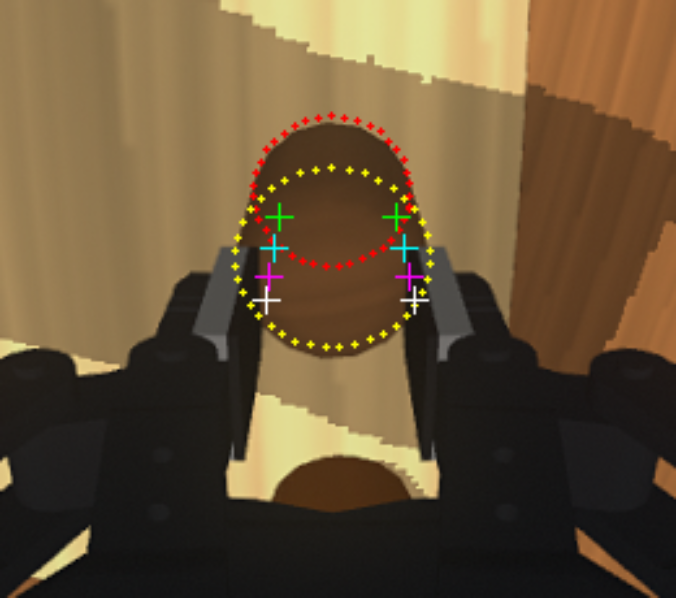

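Run:
```python
from h import *
m=cam('wrist')
c,s=np.cos(.198),np.sin(.198)
for z in (.04,.05,.06,.07,.08,.09):
  r=[]
  for gx in (-.0135,-.019):
   for gy in (.011,-.011):
    r.append(proj(m,(.5726+gx*c-gy*s,.0089+gx*s+gy*c,z))[0].round())
  print(z,*r)
```

```text
0.04 [257. 215.] [257. 249.] [247. 215.] [248. 249.]
0.05 [256. 220.] [256. 256.] [246. 220.] [247. 256.]
0.06 [254. 226.] [255. 263.] [244. 226.] [246. 263.]
0.07 [253. 232.] [254. 271.] [242. 232.] [244. 271.]
0.08 [252. 240.] [253. 280.] [240. 240.] [242. 280.]
0.09 [250. 248.] [252. 290.] [238. 248.] [240. 290.]
```

Run:
```python
from h import *
m=cam('scene')
for z in (.077,.09,.1,.11,.12,.129): print(z,((proj(m,(.4865+.021,-.323+.004,z))[0]-[120,60])*2.8).round())
im=cv2.imread('pics/s2.png'); cv2.imwrite('pics/s2zz.png',cv2.resize(im[150:225,140:200],None,fx=8,fy=8,interpolation=cv2.INTER_CUBIC))
```

```text
0.077 [147. 372.]
0.09 [144. 361.]
0.1 [142. 353.]
0.11 [141. 345.]
0.12 [139. 336.]
0.129 [137. 328.]
```

View pics/s2zz.png

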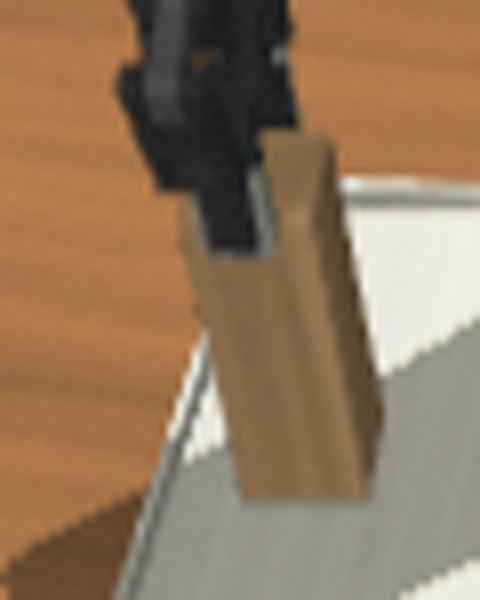

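The scene and wrist pictures agree with the small gap. The real fingertips sit about 40 mm above the reported TCP, so this grip is only on the dome. I open, go down in force-checked steps and regrip on the straight side.

Request:
carry_out(plan=[{"x": 0,"y": 0,"z": 0,"ax": 0,"ay": 0,"az": 0,"hand": 0.5},{"x": 0,"y": 0,"z": 0,"ax": 0,"ay": 0,"az": 0,"hand": 0.8},{"x": 0,"y": 0,"z": 0,"ax": 0,"ay": 0,"az": 0,"hand": 1},{"x": 0,"y": 0,"z": 0,"ax": 0,"ay": 0,"az": 0,"hand": 1},{"x": -0.001,"y": -0.001,"z": 0.008,"ax": 0,"ay": 0,"az": 0,"hand": 1},{"x": -0.001,"y": -0.001,"z": 0.016,"ax": 0,"ay": 0,"az": 0,"hand": 1},{"x": -0.001,"y": -0.001,"z": 0.02,"ax": 0,"ay": 0,"az": 0,"hand": 1}])

```text
clock: 17.2
tcp_pos: [0.5703, 0.0099, 0.0196]
orientation: [0.001, 0.995, 0.099, 0.001]
wrist_force: [-1.0, 0.4, 0.5]
finger_gap: 0.0853
```

```bash
python3 go.py .571,.0107,.006,.197
python3 - <<'E'
from h import *
m,im=snap('scene','s7'); a=cv2.resize(im[130:270,220:380],None,fx=4,fy=4,interpolation=cv2.INTER_CUBIC)
m,w=snap('wrist','w7'); cv2.imwrite('pics/s7z.png',a)
E
```

```text
t 17.2 p [0.5703 0.0099 0.0196] yaw 0.198 tilt [ 0.002 -0.001] gap 0.0853 F [-1.   0.4  0.5] q [-0.12  0.41 -0.25  0.9  -0.    1.25]
.571,.0107,.006,.197 -> [ 0.0008 -0.0007  0.0136] [ 0.002 -0.001  0.001]
```

View pics/s7z.png

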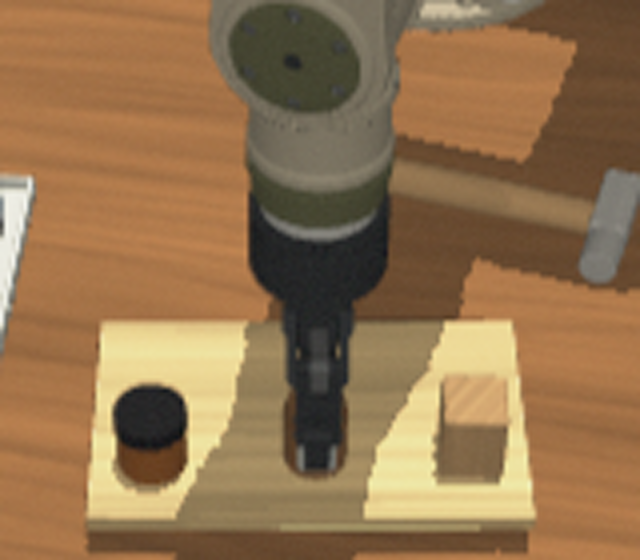

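View pics/w7.png

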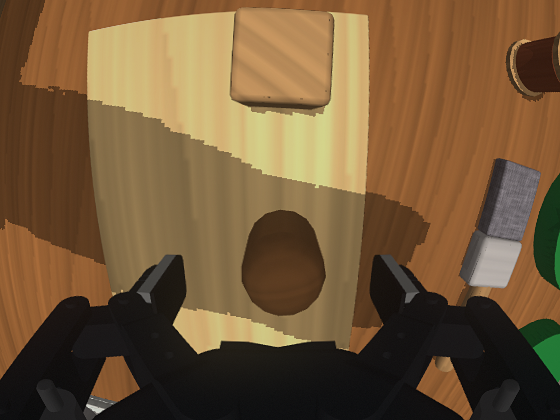

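Run:
```python
from h import *
m=cam('scene'); c,s=np.cos(.198),np.sin(.198)
for g in (.0425,.05):
  for z in (.03,.05,.06,.07,.08): print(g,z,((proj(m,(.5703+g*c,.0099+g*s,z))[0]-[220,130])*4).round())
```

```text
0.0425 0.03 [313. 509.]
0.0425 0.05 [313. 487.]
0.0425 0.06 [313. 475.]
0.0425 0.07 [314. 464.]
0.0425 0.08 [314. 452.]
0.05 0.03 [313. 519.]
0.05 0.05 [313. 497.]
0.05 0.06 [314. 485.]
0.05 0.07 [314. 474.]
0.05 0.08 [314. 462.]
```

The open tips are at about z 0.067, still clear of the stand. I go down 15 mm more and grip.

Request:
carry_out(plan=[{"x": 0.001,"y": -0.001,"z": 0.006,"ax": 0.002,"ay": -0.001,"az": 0,"hand": 1},{"x": 0.001,"y": -0.001,"z": 0.012,"ax": 0.002,"ay": -0.001,"az": 0,"hand": 1},{"x": 0.001,"y": -0.001,"z": 0.015,"ax": 0.002,"ay": -0.001,"az": 0,"hand": 1},{"x": 0.001,"y": -0.001,"z": 0.015,"ax": 0.002,"ay": -0.001,"az": 0,"hand": 0.7},{"x": 0.001,"y": -0.001,"z": 0.015,"ax": 0.002,"ay": -0.001,"az": 0,"hand": 0.55},{"x": 0.001,"y": -0.001,"z": 0.015,"ax": 0.002,"ay": -0.001,"az": 0,"hand": 0.45},{"x": 0.001,"y": -0.001,"z": 0.015,"ax": 0.002,"ay": -0.001,"az": 0,"hand": 0.3},{"x": 0.001,"y": -0.001,"z": 0.015,"ax": 0.002,"ay": -0.001,"az": 0,"hand": 0},{"x": 0.001,"y": -0.001,"z": 0.015,"ax": 0.002,"ay": -0.001,"az": 0,"hand": 0}], squeeze=40)

```text
clock: 18.05
tcp_pos: [0.5714, 0.0109, 0.0053]
orientation: [-0.0, 0.995, 0.099, 0.0]
wrist_force: [0.5, 0.4, 3.0]
finger_gap: 0.0368
```

```bash
python3 go.py .571,.0107,.09,.197 .480,.321,.09,.2
python3 - <<'E'
from h import *
m,im=snap('scene','s8'); a=cv2.resize(im[130:270,220:380],None,fx=4,fy=4,interpolation=cv2.INTER_CUBIC)
cv2.imwrite('pics/s8z.png',a)
E
```

```text
t 18.05 p [0.5714 0.0109 0.0053] yaw 0.198 tilt [0.001 0.   ] gap 0.0368 F [0.5 0.4 3. ] q [-0.12  0.43 -0.27  0.87  0.    1.25]
.571,.0107,.09,.197 -> [-0.0004  0.0001 -0.0847] [-0.    -0.001  0.001]
.480,.321,.09,.2 -> [-0.0285 -0.322  -0.0847] [-0.    -0.001 -0.002]
```

View pics/s8z.png

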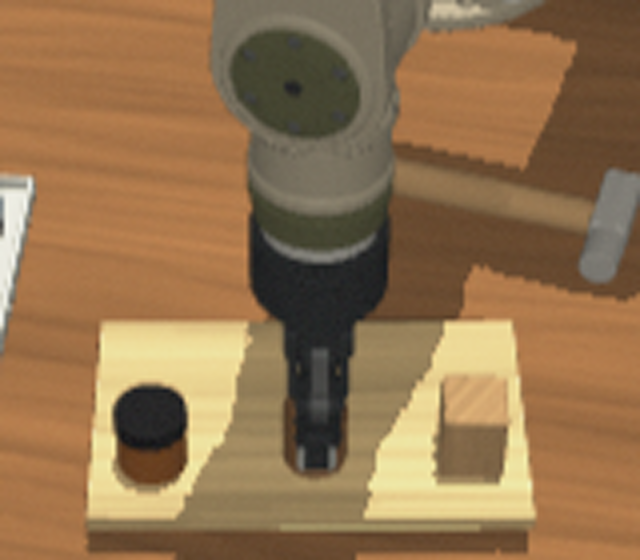

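The gap is 36.8 mm, a proper grip on the straight side. I lift and carry it to the pad.

Request:
carry_out(plan=[{"x": 0,"y": 0,"z": -0.012,"ax": 0,"ay": 0,"az": 0,"hand": 0},{"x": 0,"y": 0,"z": -0.035,"ax": 0,"ay": 0,"az": 0,"hand": 0},{"x": 0,"y": 0,"z": -0.06,"ax": 0,"ay": 0,"az": 0,"hand": 0},{"x": 0,"y": -0.01,"z": -0.08,"ax": 0,"ay": 0,"az": 0,"hand": 0},{"x": -0.003,"y": -0.03,"z": -0.085,"ax": 0,"ay": 0,"az": 0,"hand": 0},{"x": -0.006,"y": -0.065,"z": -0.085,"ax": 0,"ay": 0,"az": 0,"hand": 0},{"x": -0.009,"y": -0.1,"z": -0.085,"ax": 0,"ay": 0,"az": 0,"hand": 0},{"x": -0.012,"y": -0.135,"z": -0.085,"ax": 0,"ay": 0,"az": 0,"hand": 0},{"x": -0.015,"y": -0.17,"z": -0.085,"ax": 0,"ay": 0,"az": 0,"hand": 0},{"x": -0.018,"y": -0.205,"z": -0.085,"ax": 0,"ay": 0,"az": 0,"hand": 0},{"x": -0.021,"y": -0.24,"z": -0.085,"ax": 0,"ay": 0,"az": 0,"hand": 0},{"x": -0.024,"y": -0.265,"z": -0.085,"ax": 0,"ay": 0,"az": 0,"hand": 0}])

```text
clock: 19.1
tcp_pos: [0.4944, 0.2685, 0.0902]
orientation: [-0.0, 0.995, 0.1, 0.0]
wrist_force: [0.7, 0.2, 0.0]
finger_gap: 0.0369
```

```bash
python3 go.py .480,.321,.05,.2
```

```text
t 19.1 p [0.4944 0.2685 0.0902] yaw 0.2 tilt [0.    0.001] gap 0.0369 F [0.7 0.2 0. ] q [ 0.35  0.34 -0.17  1.06  0.    1.73]
.480,.321,.05,.2 -> [-0.0037 -0.0543  0.0403] [-0.001 -0.001 -0.   ]
```

Request:
carry_out(plan=[{"x": -0.002,"y": -0.025,"z": 0.005,"ax": 0,"ay": 0,"az": 0,"hand": 0},{"x": -0.0037,"y": -0.045,"z": 0.015,"ax": 0,"ay": 0,"az": 0,"hand": 0},{"x": -0.0037,"y": -0.0543,"z": 0.03,"ax": -0.001,"ay": -0.001,"az": 0,"hand": 0},{"x": -0.0037,"y": -0.0543,"z": 0.05,"ax": -0.001,"ay": -0.001,"az": 0,"hand": 0},{"x": -0.0037,"y": -0.0543,"z": 0.065,"ax": -0.001,"ay": -0.001,"az": 0,"hand": 0},{"x": -0.0037,"y": -0.0543,"z": 0.075,"ax": -0.001,"ay": -0.001,"az": 0,"hand": 0},{"x": -0.0037,"y": -0.0543,"z": 0.075,"ax": -0.001,"ay": -0.001,"az": 0,"hand": 0}])

```text
clock: 19.68
tcp_pos: [0.478, 0.3201, 0.0127]
orientation: [0.001, 0.995, 0.1, -0.002]
wrist_force: [-0.3, 0.4, -0.1]
finger_gap: 0.037
```

```bash
python3 go.py .480,.321,-.007,.2
python3 - <<'E'
from h import *
m,im=snap('scene','s9')
a=np.linspace(0,6.28,40)
for x in proj(m,np.c_[.48+.038*np.cos(a),.321+.038*np.sin(a),a*0+.018]): cv2.circle(im,tuple(x.round().astype(int).tolist()),0,(0,255,0),-1)
a=cv2.resize(im[150:310,370:480],None,fx=4,fy=4,interpolation=cv2.INTER_CUBIC)
m,w=snap('wrist','w9')
a_=np.linspace(0,6.28,40)
for x in proj(m,np.c_[.48+.038*np.cos(a_),.321+.038*np.sin(a_),a_*0+.018]): cv2.circle(w,tuple(x.round().astype(int).tolist()),1,(0,255,0),-1)
b=cv2.resize(w[100:400,100:460],None,fx=1,fy=1)
cv2.imwrite('pics/s9z.png',np.hstack([cv2.resize(a,(412,600)),cv2.resize(b,(388,600*388//412))[:600] if 0 else cv2.copyMakeBorder(cv2.resize(b,(388,323)),0,277,0,0,0)]))
E
```

```text
t 19.68 p [0.478  0.3201 0.0127] yaw 0.2 tilt [-0.005 -0.002] gap 0.037 F [-0.3  0.4 -0.1] q [ 0.45  0.43 -0.24  0.9  -0.    1.82]
.480,.321,-.007,.2 -> [ 0.0022 -0.0005  0.0197] [ 0.001  0.005 -0.   ]
```

View pics/s9z.png

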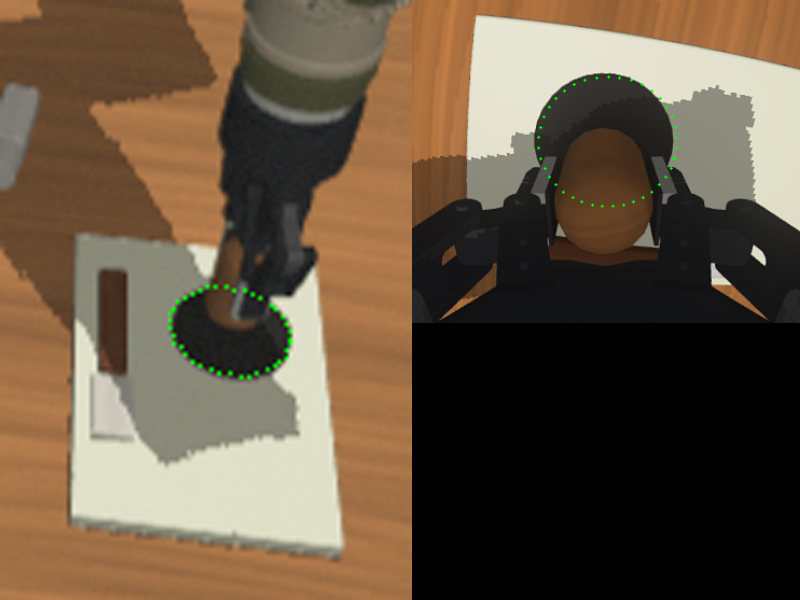

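The pad outline matches in both views within 2 px. I fix the small tilt and lower to contact.

Request:
carry_out(plan=[{"x": 0.002,"y": -0.0005,"z": 0.004,"ax": 0.001,"ay": 0.005,"az": 0,"hand": 0},{"x": 0.002,"y": -0.001,"z": 0.01,"ax": 0.001,"ay": 0.005,"az": 0,"hand": 0},{"x": 0.002,"y": -0.001,"z": 0.0145,"ax": 0.001,"ay": 0.005,"az": 0,"hand": 0},{"x": 0.002,"y": -0.001,"z": 0.017,"ax": 0.001,"ay": 0.005,"az": 0,"hand": 0},{"x": 0.002,"y": -0.001,"z": 0.0185,"ax": 0.001,"ay": 0.005,"az": 0,"hand": 0},{"x": 0.002,"y": -0.001,"z": 0.0195,"ax": 0.001,"ay": 0.005,"az": 0,"hand": 0},{"x": 0.002,"y": -0.001,"z": 0.02,"ax": 0.001,"ay": 0.005,"az": 0,"hand": 0}])

```text
clock: 20.37
tcp_pos: [0.4817, 0.3222, -0.0049]
orientation: [-0.001, 0.995, 0.1, 0.002]
wrist_force: [-1.0, -0.3, -0.9]
finger_gap: 0.0369
```

```bash
python3 go.py .480,.321,-.007,.2
```

```text
t 20.37 p [ 0.4817  0.3222 -0.0049] yaw 0.199 tilt [0.004 0.001] gap 0.0369 F [-1.  -0.3 -0.9] q [ 0.45  0.45 -0.26  0.86 -0.    1.82]
.480,.321,-.007,.2 -> [-0.0019  0.0008  0.0021] [-0.001 -0.004 -0.001]
```

Request:
carry_out(plan=[{"x": -0.0015,"y": 0.0005,"z": 0.001,"ax": 0,"ay": -0.004,"az": 0,"hand": 0},{"x": -0.0015,"y": 0.0005,"z": 0.002,"ax": 0,"ay": -0.004,"az": 0,"hand": 0},{"x": -0.0015,"y": 0.0005,"z": 0.0028,"ax": 0,"ay": -0.004,"az": 0,"hand": 0}])

```text
clock: 20.62
tcp_pos: [0.4802, 0.3213, -0.0068]
orientation: [-0.0, 0.995, 0.1, -0.0]
wrist_force: [-3.6, -3.5, 13.0]
finger_gap: 0.037
```

```bash
python3 go.py .480,.321,-.007,.2
```

```text
t 20.62 p [ 0.4802  0.3213 -0.0068] yaw 0.199 tilt [-0.     0.001] gap 0.037 F [-3.6 -3.5 13. ] q [ 0.45  0.45 -0.26  0.86  0.    1.82]
.480,.321,-.007,.2 -> [-0.0003  0.0003  0.0002] [-0.001  0.    -0.001]
```

Contact (13 N), tilt zero. I release and rise.

Request:
carry_out(plan=[{"x": 0,"y": 0,"z": 0,"ax": 0,"ay": 0,"az": 0,"hand": 0.5},{"x": 0,"y": 0,"z": 0,"ax": 0,"ay": 0,"az": 0,"hand": 0.75},{"x": 0,"y": 0,"z": 0,"ax": 0,"ay": 0,"az": 0,"hand": 1},{"x": 0,"y": 0,"z": 0,"ax": 0,"ay": 0,"az": 0,"hand": 1},{"x": 0,"y": 0,"z": -0.02,"ax": 0,"ay": 0,"az": 0,"hand": 1},{"x": 0,"y": 0,"z": -0.05,"ax": 0,"ay": 0,"az": 0,"hand": 1},{"x": 0,"y": 0,"z": -0.085,"ax": 0,"ay": 0,"az": 0,"hand": 1},{"x": 0,"y": 0,"z": -0.12,"ax": 0,"ay": 0,"az": 0,"hand": 1},{"x": 0,"y": 0,"z": -0.155,"ax": 0,"ay": 0,"az": 0,"hand": 1},{"x": 0,"y": 0,"z": -0.185,"ax": 0,"ay": 0,"az": 0,"hand": 1},{"x": 0,"y": 0,"z": -0.2,"ax": 0,"ay": 0,"az": 0,"hand": 1}])

```text
clock: 21.53
tcp_pos: [0.4819, 0.322, 0.1978]
orientation: [-0.001, 0.995, 0.1, 0.003]
wrist_force: [0.8, 0.3, -0.0]
finger_gap: 0.0854
```

```bash
python3 go.py .555,-.246,.19,.17
python3 - <<'E'
from h import *
m,im=snap('scene','s10')
a=cv2.resize(im[150:310,370:480],None,fx=3.7,fy=3.7,interpolation=cv2.INTER_CUBIC)
for z,r,col in ((.018,.019,(0,255,255)),(.018,.038,(0,255,0))):
  t=np.linspace(0,6.28,40)
  for x in proj(m,np.c_[.48+r*np.cos(t),.321+r*np.sin(t),t*0+z]): cv2.circle(a,tuple(((x-[370,150]+.5)*3.7).round().astype(int).tolist()),1,col,-1)
cv2.imwrite('pics/s10z.png',a)
E
```

```text
t 21.53 p [0.4819 0.322  0.1978] yaw 0.199 tilt [0.005 0.003] gap 0.0854 F [ 0.8  0.3 -0. ] q [0.45 0.32 0.06 1.31 0.   1.82]
.555,-.246,.19,.17 -> [-0.0409  0.5712  0.0063] [-0.002 -0.006  0.029]
```

View pics/s10z.png

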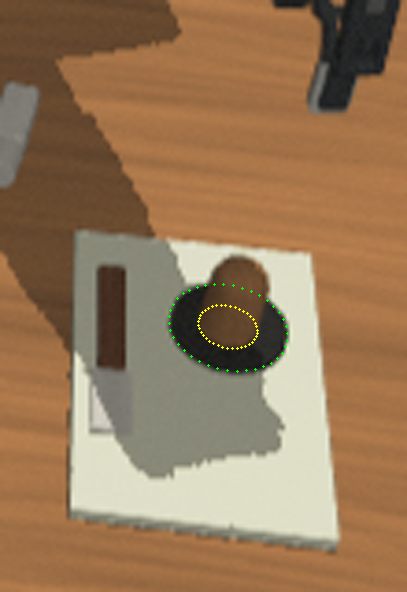

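The small block stands upright in the middle of the pad. Now I return tall_round, gripping about 32 mm lower than before.

Request:
carry_out(plan=[{"x": -0.002,"y": 0.025,"z": 0.006,"ax": -0.002,"ay": -0.006,"az": 0,"hand": 1},{"x": -0.004,"y": 0.06,"z": 0.006,"ax": -0.002,"ay": -0.006,"az": 0,"hand": 1},{"x": -0.007,"y": 0.1,"z": 0.006,"ax": -0.002,"ay": -0.006,"az": 0,"hand": 1},{"x": -0.01,"y": 0.14,"z": 0.006,"ax": -0.002,"ay": -0.006,"az": 0.005,"hand": 1},{"x": -0.013,"y": 0.18,"z": 0.006,"ax": -0.002,"ay": -0.006,"az": 0.01,"hand": 1},{"x": -0.016,"y": 0.22,"z": 0.006,"ax": -0.002,"ay": -0.006,"az": 0.01,"hand": 1},{"x": -0.019,"y": 0.26,"z": 0.006,"ax": -0.002,"ay": -0.006,"az": 0.015,"hand": 1},{"x": -0.022,"y": 0.3,"z": 0.006,"ax": -0.002,"ay": -0.006,"az": 0.02,"hand": 1},{"x": -0.025,"y": 0.34,"z": 0.006,"ax": -0.002,"ay": -0.006,"az": 0.02,"hand": 1},{"x": -0.028,"y": 0.38,"z": 0.006,"ax": -0.002,"ay": -0.006,"az": 0.025,"hand": 1},{"x": -0.03,"y": 0.415,"z": 0.006,"ax": -0.002,"ay": -0.006,"az": 0.029,"hand": 1},{"x": -0.033,"y": 0.45,"z": 0.006,"ax": -0.002,"ay": -0.006,"az": 0.029,"hand": 1}])

```text
clock: 22.58
tcp_pos: [0.5393, -0.1272, 0.1911]
orientation: [-0.001, 0.996, 0.085, 0.001]
wrist_force: [0.7, 0.5, 1.0]
finger_gap: 0.0855
```

```bash
python3 go.py .554,-.246,.19,.17
```

```text
t 22.58 p [ 0.5393 -0.1272  0.1911] yaw 0.17 tilt [0.002 0.002] gap 0.0855 F [0.7 0.5 1. ] q [-0.38  0.27 -0.01  1.28  0.    1.02]
.554,-.246,.19,.17 -> [-0.0056  0.1196  0.0009] [-0.001 -0.002 -0.   ]
```

Request:
carry_out(plan=[{"x": -0.001,"y": 0.03,"z": 0,"ax": -0.001,"ay": -0.002,"az": 0,"hand": 1},{"x": -0.003,"y": 0.06,"z": 0,"ax": -0.001,"ay": -0.002,"az": 0,"hand": 1},{"x": -0.004,"y": 0.09,"z": 0,"ax": -0.001,"ay": -0.002,"az": 0,"hand": 1},{"x": -0.0056,"y": 0.113,"z": 0,"ax": -0.001,"ay": -0.002,"az": 0,"hand": 1},{"x": -0.0056,"y": 0.1196,"z": 0,"ax": -0.001,"ay": -0.002,"az": 0,"hand": 1},{"x": -0.0056,"y": 0.1196,"z": 0,"ax": -0.001,"ay": -0.002,"az": 0,"hand": 1}])

```text
clock: 23.08
tcp_pos: [0.5536, -0.2477, 0.1896]
orientation: [-0.001, 0.997, 0.083, -0.001]
wrist_force: [-1.0, 0.1, -0.3]
finger_gap: 0.0856
```

```bash
python3 go.py .554,-.246,.042,.17
python3 - <<'E'
from h import *
m,im=snap('wrist','w11')
a=np.linspace(0,6.28,25)
for x in proj(m,np.c_[.554+.022*np.cos(a),-.246+.022*np.sin(a),a*0+.112]): cv2.circle(im,tuple(x.round().astype(int).tolist()),1,(0,0,255),1)
cv2.imwrite('pics/w11m.png',im)
E
```

```text
t 23.08 p [ 0.5536 -0.2477  0.1896] yaw 0.167 tilt [-0.001  0.001] gap 0.0856 F [-1.   0.1 -0.3] q [-0.55  0.38  0.13  1.33  0.    0.85]
.554,-.246,.042,.17 -> [ 0.0008 -0.0014  0.1476] [-0.001  0.001 -0.003]
```

View pics/w11m.png

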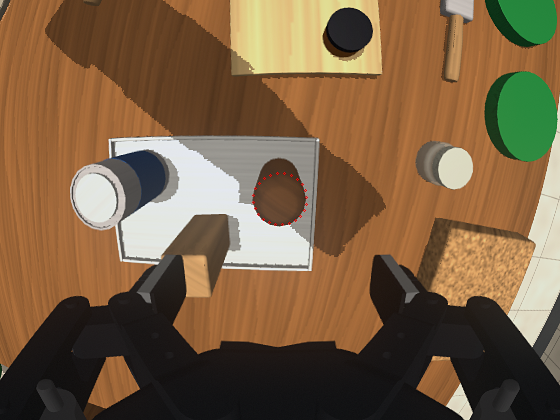

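The mark is on tall_round (280,200). I descend and grip.

Request:
carry_out(plan=[{"x": 0.001,"y": -0.001,"z": 0.03,"ax": 0,"ay": 0,"az": 0,"hand": 1},{"x": 0.001,"y": -0.001,"z": 0.06,"ax": 0,"ay": 0,"az": 0,"hand": 1},{"x": 0.001,"y": -0.001,"z": 0.09,"ax": 0,"ay": 0,"az": 0,"hand": 1},{"x": 0.001,"y": -0.001,"z": 0.12,"ax": 0,"ay": 0,"az": 0,"hand": 1},{"x": 0.001,"y": -0.001,"z": 0.14,"ax": 0,"ay": 0,"az": 0,"hand": 1},{"x": 0.001,"y": -0.001,"z": 0.1475,"ax": 0,"ay": 0,"az": 0,"hand": 1},{"x": 0.001,"y": -0.001,"z": 0.1475,"ax": 0,"ay": 0,"az": 0,"hand": 0.65},{"x": 0.001,"y": -0.001,"z": 0.1475,"ax": 0,"ay": 0,"az": 0,"hand": 0.55},{"x": 0.001,"y": -0.001,"z": 0.1475,"ax": 0,"ay": 0,"az": 0,"hand": 0.4},{"x": 0.001,"y": -0.001,"z": 0.1475,"ax": 0,"ay": 0,"az": 0,"hand": 0.2},{"x": 0.001,"y": -0.001,"z": 0.1475,"ax": 0,"ay": 0,"az": 0,"hand": 0},{"x": 0.001,"y": -0.001,"z": 0.1475,"ax": 0,"ay": 0,"az": 0,"hand": 0}], squeeze=50)

```text
clock: 24.13
tcp_pos: [0.5555, -0.2455, 0.0448]
orientation: [0.0, 0.996, 0.084, 0.001]
wrist_force: [-1.1, 0.7, 7.1]
finger_gap: 0.0423
```

```bash
python3 go.py .554,-.246,.125,.17 .4935,.058,.125,.198
```

```text
t 24.13 p [ 0.5555 -0.2455  0.0448] yaw 0.168 tilt [ 0.002 -0.   ] gap 0.0423 F [-1.1  0.7  7.1] q [-0.55  0.45 -0.12  1.    0.    0.85]
.554,-.246,.125,.17 -> [-0.0014  0.0003 -0.0802] [ 0.    -0.002 -0.002]
.4935,.058,.125,.198 -> [-0.0102 -0.3095 -0.0804] [ 0.    -0.002 -0.03 ]
```

Request:
carry_out(plan=[{"x": 0,"y": 0,"z": -0.012,"ax": 0,"ay": 0,"az": 0,"hand": 0},{"x": 0,"y": 0,"z": -0.035,"ax": 0,"ay": -0.002,"az": 0,"hand": 0},{"x": 0,"y": -0.005,"z": -0.06,"ax": 0,"ay": -0.002,"az": 0,"hand": 0},{"x": -0.001,"y": -0.02,"z": -0.078,"ax": 0,"ay": -0.002,"az": 0,"hand": 0},{"x": -0.002,"y": -0.05,"z": -0.08,"ax": 0,"ay": -0.002,"az": -0.005,"hand": 0},{"x": -0.003,"y": -0.085,"z": -0.08,"ax": 0,"ay": -0.002,"az": -0.01,"hand": 0},{"x": -0.004,"y": -0.12,"z": -0.08,"ax": 0,"ay": -0.002,"az": -0.01,"hand": 0},{"x": -0.005,"y": -0.155,"z": -0.08,"ax": 0,"ay": -0.002,"az": -0.02,"hand": 0},{"x": -0.006,"y": -0.19,"z": -0.08,"ax": 0,"ay": -0.002,"az": -0.02,"hand": 0},{"x": -0.008,"y": -0.225,"z": -0.08,"ax": 0,"ay": -0.002,"az": -0.03,"hand": 0},{"x": -0.009,"y": -0.255,"z": -0.08,"ax": 0,"ay": -0.002,"az": -0.03,"hand": 0},{"x": -0.01,"y": -0.28,"z": -0.08,"ax": 0,"ay": -0.002,"az": -0.03,"hand": 0}])

```text
clock: 25.13
tcp_pos: [0.4981, 0.031, 0.1255]
orientation: [0.0, 0.995, 0.099, 0.001]
wrist_force: [0.7, 0.2, -1.2]
finger_gap: 0.0426
```

```bash
python3 go.py .493,.058,.0708,.198
```

```text
t 25.13 p [0.4981 0.031  0.1255] yaw 0.199 tilt [ 0.001 -0.   ] gap 0.0426 F [ 0.7  0.2 -1.2] q [-0.1   0.2  -0.27  1.1   0.    1.27]
.493,.058,.0708,.198 -> [ 0.0003 -0.0275  0.0547] [ 0.    -0.001  0.001]
```

Request:
carry_out(plan=[{"x": 0,"y": -0.015,"z": 0,"ax": 0,"ay": -0.001,"az": 0,"hand": 0},{"x": 0,"y": -0.025,"z": 0.005,"ax": 0,"ay": -0.001,"az": 0,"hand": 0},{"x": 0,"y": -0.0275,"z": 0.018,"ax": 0,"ay": -0.001,"az": 0,"hand": 0},{"x": 0,"y": -0.0275,"z": 0.034,"ax": 0,"ay": -0.001,"az": 0,"hand": 0},{"x": 0,"y": -0.0275,"z": 0.046,"ax": 0,"ay": -0.001,"az": 0,"hand": 0},{"x": 0,"y": -0.0275,"z": 0.0515,"ax": 0,"ay": -0.001,"az": 0,"hand": 0},{"x": 0,"y": -0.0275,"z": 0.0535,"ax": 0,"ay": -0.001,"az": 0,"hand": 0},{"x": 0,"y": -0.0275,"z": 0.0548,"ax": 0,"ay": -0.001,"az": 0,"hand": 0},{"x": 0,"y": -0.0275,"z": 0.0555,"ax": 0,"ay": -0.001,"az": 0,"hand": 0}])

```text
clock: 25.88
tcp_pos: [0.4926, 0.0575, 0.0708]
orientation: [0.0, 0.995, 0.099, -0.0]
wrist_force: [-4.3, -1.2, 7.9]
finger_gap: 0.0429
```

```bash
python3 go.py .493,.058,.0708,.198
```

```text
t 25.88 p [0.4926 0.0575 0.0708] yaw 0.199 tilt [-0.    -0.001] gap 0.0429 F [-4.3 -1.2  7.9] q [-0.05  0.24 -0.37  0.97 -0.    1.33]
.493,.058,.0708,.198 -> [ 0.0005 -0.0004 -0.    ] [0.001 0.    0.001]
```

Request:
carry_out(plan=[{"x": 0,"y": 0,"z": 0,"ax": 0,"ay": 0,"az": 0,"hand": 0.6},{"x": 0,"y": 0,"z": 0,"ax": 0,"ay": 0,"az": 0,"hand": 0.8},{"x": 0,"y": 0,"z": 0,"ax": 0,"ay": 0,"az": 0,"hand": 1},{"x": 0,"y": 0,"z": 0,"ax": 0,"ay": 0,"az": 0,"hand": 1},{"x": 0,"y": 0,"z": -0.02,"ax": 0,"ay": 0,"az": 0,"hand": 1},{"x": 0,"y": 0,"z": -0.05,"ax": 0,"ay": 0,"az": 0,"hand": 1},{"x": 0,"y": 0,"z": -0.085,"ax": 0,"ay": 0,"az": 0,"hand": 1},{"x": 0,"y": 0,"z": -0.115,"ax": 0,"ay": 0,"az": 0,"hand": 1},{"x": 0,"y": 0,"z": -0.13,"ax": 0,"ay": 0,"az": 0,"hand": 1}])

```text
clock: 26.63
tcp_pos: [0.4944, 0.0575, 0.2049]
orientation: [0.001, 0.995, 0.099, 0.003]
wrist_force: [0.4, 0.1, 0.8]
finger_gap: 0.0855
```

```bash
python3 go.py .396,-.269,.20,.18
```

```text
t 26.63 p [0.4944 0.0575 0.2049] yaw 0.199 tilt [ 0.006 -0.001] gap 0.0855 F [0.4 0.1 0.8] q [-0.05  0.15 -0.13  1.28 -0.    1.33]
.396,-.269,.20,.18 -> [-0.1609  0.3007  0.0047] [ 0.002 -0.005  0.019]
```

Now the tin.

Request:
carry_out(plan=[{"x": -0.013,"y": 0.025,"z": 0,"ax": 0.002,"ay": -0.005,"az": 0,"hand": 1},{"x": -0.031,"y": 0.058,"z": 0,"ax": 0.002,"ay": -0.005,"az": 0,"hand": 1},{"x": -0.049,"y": 0.092,"z": 0.003,"ax": 0.002,"ay": -0.005,"az": 0.005,"hand": 1},{"x": -0.067,"y": 0.126,"z": 0.005,"ax": 0.002,"ay": -0.005,"az": 0.01,"hand": 1},{"x": -0.085,"y": 0.16,"z": 0.005,"ax": 0.002,"ay": -0.005,"az": 0.01,"hand": 1},{"x": -0.104,"y": 0.194,"z": 0.005,"ax": 0.002,"ay": -0.005,"az": 0.019,"hand": 1},{"x": -0.122,"y": 0.228,"z": 0.005,"ax": 0.002,"ay": -0.005,"az": 0.019,"hand": 1},{"x": -0.14,"y": 0.262,"z": 0.005,"ax": 0.002,"ay": -0.005,"az": 0.019,"hand": 1},{"x": -0.154,"y": 0.288,"z": 0.005,"ax": 0.002,"ay": -0.005,"az": 0.019,"hand": 1},{"x": -0.161,"y": 0.3,"z": 0.005,"ax": 0.002,"ay": -0.005,"az": 0.019,"hand": 1},{"x": -0.161,"y": 0.3005,"z": 0.005,"ax": 0.002,"ay": -0.005,"az": 0.019,"hand": 1},{"x": -0.161,"y": 0.3005,"z": 0.005,"ax": 0.002,"ay": -0.005,"az": 0.019,"hand": 1}])

```text
clock: 27.63
tcp_pos: [0.3956, -0.2694, 0.1996]
orientation: [-0.0, 0.996, 0.089, 0.0]
wrist_force: [0.4, 0.2, -0.0]
finger_gap: 0.0855
```

```bash
python3 go.py .396,-.269,.044,.18
python3 - <<'E'
from h import *
m,im=snap('wrist','w12')
a=np.linspace(0,6.28,25)
for x in proj(m,np.c_[.396+.03*np.cos(a),-.269+.03*np.sin(a),a*0+.124]): cv2.circle(im,tuple(x.round().astype(int).tolist()),1,(0,0,255),1)
cv2.imwrite('pics/w12m.png',im)
m,im=snap('scene','s12'); cv2.imwrite('pics/s12z.png',cv2.resize(im[150:280,220:380],None,fx=4,fy=4,interpolation=cv2.INTER_CUBIC))
E
```

```text
t 27.63 p [ 0.3956 -0.2694  0.1996] yaw 0.177 tilt [0.    0.001] gap 0.0855 F [ 0.4  0.2 -0. ] q [-0.77  0.12 -0.18  1.27  0.    0.63]
.396,-.269,.044,.18 -> [ 0.0004 -0.0002  0.1556] [-0.    -0.    -0.003]
```

View pics/w12m.png

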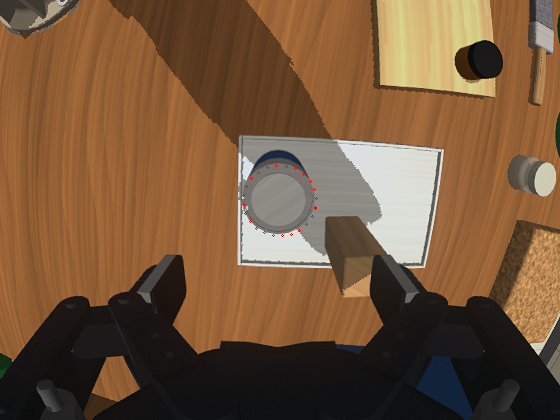

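View pics/s12z.png

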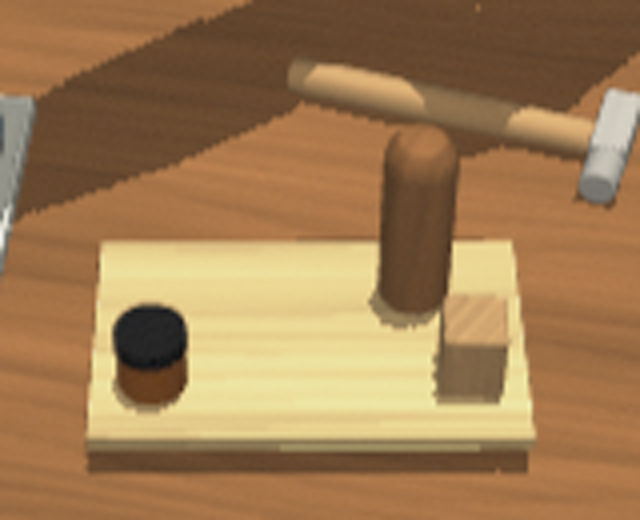

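tall_round is back upright. The tin is centred under the tool, so I descend and grip.

Request:
carry_out(plan=[{"x": 0,"y": 0,"z": 0.03,"ax": 0,"ay": 0,"az": 0,"hand": 1},{"x": 0,"y": 0,"z": 0.06,"ax": 0,"ay": 0,"az": 0,"hand": 1},{"x": 0,"y": 0,"z": 0.09,"ax": 0,"ay": 0,"az": 0,"hand": 1},{"x": 0,"y": 0,"z": 0.12,"ax": 0,"ay": 0,"az": 0,"hand": 1},{"x": 0,"y": 0,"z": 0.145,"ax": 0,"ay": 0,"az": 0,"hand": 1},{"x": 0,"y": 0,"z": 0.1555,"ax": 0,"ay": 0,"az": 0,"hand": 1},{"x": 0,"y": 0,"z": 0.1555,"ax": 0,"ay": 0,"az": 0,"hand": 0.8},{"x": 0,"y": 0,"z": 0.1555,"ax": 0,"ay": 0,"az": 0,"hand": 0.7},{"x": 0,"y": 0,"z": 0.1555,"ax": 0,"ay": 0,"az": 0,"hand": 0.5},{"x": 0,"y": 0,"z": 0.1555,"ax": 0,"ay": 0,"az": 0,"hand": 0},{"x": 0,"y": 0,"z": 0.1555,"ax": 0,"ay": 0,"az": 0,"hand": 0}], squeeze=60)

```text
clock: 28.65
tcp_pos: [0.3966, -0.2681, 0.0449]
orientation: [0.0, 0.996, 0.09, 0.001]
wrist_force: [0.8, 1.3, -0.9]
finger_gap: 0.0588
```

```bash
python3 go.py .396,-.269,.125,.18 .5085,-.0045,.125,.198
```

```text
t 28.65 p [ 0.3966 -0.2681  0.0449] yaw 0.181 tilt [ 0.001 -0.   ] gap 0.0588 F [ 0.8  1.3 -0.9] q [-0.76  0.23 -0.45  0.89  0.    0.63]
.396,-.269,.125,.18 -> [-0.0007  0.0008 -0.0801] [ 0.    -0.001  0.001]
.5085,-.0045,.125,.198 -> [ 0.1575 -0.2391 -0.0799] [ 0.    -0.001 -0.017]
```

Request:
carry_out(plan=[{"x": 0,"y": 0,"z": -0.012,"ax": 0,"ay": 0,"az": 0,"hand": 0},{"x": 0,"y": 0,"z": -0.035,"ax": 0,"ay": 0,"az": 0,"hand": 0},{"x": 0.003,"y": -0.005,"z": -0.06,"ax": 0,"ay": 0,"az": 0,"hand": 0},{"x": 0.012,"y": -0.018,"z": -0.078,"ax": 0,"ay": 0,"az": 0,"hand": 0},{"x": 0.028,"y": -0.043,"z": -0.08,"ax": 0,"ay": 0,"az": -0.005,"hand": 0},{"x": 0.046,"y": -0.07,"z": -0.08,"ax": 0,"ay": 0,"az": -0.005,"hand": 0},{"x": 0.064,"y": -0.098,"z": -0.08,"ax": 0,"ay": 0,"az": -0.01,"hand": 0},{"x": 0.083,"y": -0.126,"z": -0.08,"ax": 0,"ay": 0,"az": -0.01,"hand": 0},{"x": 0.101,"y": -0.154,"z": -0.08,"ax": 0,"ay": 0,"az": -0.017,"hand": 0},{"x": 0.12,"y": -0.182,"z": -0.08,"ax": 0,"ay": 0,"az": -0.017,"hand": 0},{"x": 0.136,"y": -0.207,"z": -0.08,"ax": 0,"ay": 0,"az": -0.017,"hand": 0},{"x": 0.148,"y": -0.225,"z": -0.08,"ax": 0,"ay": 0,"az": -0.017,"hand": 0}])

```text
clock: 29.65
tcp_pos: [0.5023, -0.0176, 0.1254]
orientation: [-0.0, 0.995, 0.099, 0.001]
wrist_force: [1.5, -0.2, -4.5]
finger_gap: 0.0588
```

```bash
python3 go.py .5085,-.0045,.0709,.198
```

```text
t 29.65 p [ 0.5023 -0.0176  0.1254] yaw 0.199 tilt [0.002 0.001] gap 0.0588 F [ 1.5 -0.2 -4.5] q [-0.2   0.2  -0.27  1.1   0.    1.18]
.5085,-.0045,.0709,.198 -> [ 0.0085 -0.0116  0.0546] [-0.    -0.002  0.001]
```

Request:
carry_out(plan=[{"x": 0.005,"y": -0.008,"z": 0,"ax": 0,"ay": -0.002,"az": 0,"hand": 0},{"x": 0.0085,"y": -0.0115,"z": 0.004,"ax": 0,"ay": -0.002,"az": 0,"hand": 0},{"x": 0.0085,"y": -0.0115,"z": 0.018,"ax": 0,"ay": -0.002,"az": 0,"hand": 0},{"x": 0.0085,"y": -0.0115,"z": 0.034,"ax": 0,"ay": -0.002,"az": 0,"hand": 0},{"x": 0.0085,"y": -0.0115,"z": 0.046,"ax": 0,"ay": -0.002,"az": 0,"hand": 0},{"x": 0.0085,"y": -0.0115,"z": 0.0515,"ax": 0,"ay": -0.002,"az": 0,"hand": 0},{"x": 0.0085,"y": -0.0115,"z": 0.0535,"ax": 0,"ay": -0.001,"az": 0,"hand": 0},{"x": 0.0085,"y": -0.0115,"z": 0.0548,"ax": 0,"ay": -0.001,"az": 0,"hand": 0},{"x": 0.0085,"y": -0.0115,"z": 0.0555,"ax": 0,"ay": -0.001,"az": 0,"hand": 0}])

```text
clock: 30.4
tcp_pos: [0.5072, -0.0054, 0.0709]
orientation: [0.0, 0.995, 0.099, -0.0]
wrist_force: [-7.9, -1.2, 8.9]
finger_gap: 0.0588
```

```bash
python3 go.py .5085,-.0045,.0709,.198
```

```text
t 30.4 p [ 0.5072 -0.0054  0.0709] yaw 0.198 tilt [-0.001 -0.   ] gap 0.0588 F [-7.9 -1.2  8.9] q [-0.17  0.26 -0.34  0.97 -0.    1.2 ]
.5085,-.0045,.0709,.198 -> [ 0.0015 -0.0006  0.    ] [0.    0.001 0.   ]
```

Request:
carry_out(plan=[{"x": 0,"y": 0,"z": 0,"ax": 0,"ay": 0,"az": 0,"hand": 0.78},{"x": 0,"y": 0,"z": 0,"ax": 0,"ay": 0,"az": 0,"hand": 0.9},{"x": 0,"y": 0,"z": 0,"ax": 0,"ay": 0,"az": 0,"hand": 1},{"x": 0,"y": 0,"z": 0,"ax": 0,"ay": 0,"az": 0,"hand": 1},{"x": 0,"y": 0,"z": -0.02,"ax": 0,"ay": 0,"az": 0,"hand": 1},{"x": 0,"y": 0,"z": -0.05,"ax": 0,"ay": 0,"az": 0,"hand": 1},{"x": 0,"y": 0,"z": -0.085,"ax": 0,"ay": 0,"az": 0,"hand": 1},{"x": 0,"y": 0,"z": -0.115,"ax": 0,"ay": 0,"az": 0,"hand": 1},{"x": 0,"y": 0,"z": -0.13,"ax": 0,"ay": 0,"az": 0,"hand": 1}])

```text
clock: 31.15
tcp_pos: [0.5094, -0.0056, 0.2053]
orientation: [0.001, 0.995, 0.099, 0.003]
wrist_force: [0.3, 0.0, -0.4]
finger_gap: 0.0856
```

```bash
python3 go.py .4865,-.323,.2,.187
```

```text
t 31.15 p [ 0.5094 -0.0056  0.2053] yaw 0.198 tilt [ 0.006 -0.002] gap 0.0856 F [ 0.3  0.  -0.4] q [-0.17  0.18 -0.1   1.29 -0.    1.2 ]
.4865,-.323,.2,.187 -> [-0.0851  0.3066  0.0057] [ 0.003 -0.005  0.011]
```

Request:
carry_out(plan=[{"x": -0.007,"y": 0.025,"z": 0,"ax": 0.003,"ay": -0.005,"az": 0,"hand": 1},{"x": -0.017,"y": 0.06,"z": 0,"ax": 0.003,"ay": -0.005,"az": 0,"hand": 1},{"x": -0.026,"y": 0.095,"z": 0.003,"ax": 0.003,"ay": -0.005,"az": 0.005,"hand": 1},{"x": -0.036,"y": 0.13,"z": 0.005,"ax": 0.003,"ay": -0.005,"az": 0.01,"hand": 1},{"x": -0.046,"y": 0.165,"z": 0.005,"ax": 0.003,"ay": -0.005,"az": 0.01,"hand": 1},{"x": -0.055,"y": 0.2,"z": 0.005,"ax": 0.003,"ay": -0.005,"az": 0.011,"hand": 1},{"x": -0.065,"y": 0.235,"z": 0.005,"ax": 0.003,"ay": -0.005,"az": 0.011,"hand": 1},{"x": -0.075,"y": 0.27,"z": 0.005,"ax": 0.003,"ay": -0.005,"az": 0.011,"hand": 1},{"x": -0.082,"y": 0.296,"z": 0.005,"ax": 0.003,"ay": -0.005,"az": 0.011,"hand": 1},{"x": -0.085,"y": 0.3065,"z": 0.005,"ax": 0.003,"ay": -0.005,"az": 0.011,"hand": 1},{"x": -0.085,"y": 0.3065,"z": 0.005,"ax": 0.003,"ay": -0.005,"az": 0.011,"hand": 1},{"x": -0.085,"y": 0.3065,"z": 0.005,"ax": 0.003,"ay": -0.005,"az": 0.011,"hand": 1}])

```text
clock: 32.15
tcp_pos: [0.4864, -0.3226, 0.2005]
orientation: [-0.001, 0.996, 0.093, 0.0]
wrist_force: [0.2, -0.1, 0.0]
finger_gap: 0.0856
```

```bash
python3 go.py .4865,-.323,.044,.187
python3 - <<'E'
from h import *
m,im=snap('wrist','w13')
c,s=np.cos(.187),np.sin(.187)
for a,b in ((21,21),(21,-21),(-21,-21),(-21,21)):
    x=proj(m,(.4865+(a*c-b*s)/1e3,-.323+(a*s+b*c)/1e3,.129))[0]; cv2.circle(im,tuple(x.round().astype(int).tolist()),3,(255,0,0),1)
cv2.imwrite('pics/w13m.png',im)
m,im=snap('scene','s13'); cv2.imwrite('pics/s13z.png',cv2.resize(im[150:280,220:380],None,fx=4,fy=4,interpolation=cv2.INTER_CUBIC))
E
```

```text
t 32.15 p [ 0.4864 -0.3226  0.2005] yaw 0.187 tilt [-0.     0.001] gap 0.0856 F [ 0.2 -0.1  0. ] q [-0.72  0.33  0.09  1.33  0.    0.66]
.4865,-.323,.044,.187 -> [-0.      0.0006  0.1565] [-0.001 -0.    -0.   ]
```

View pics/w13m.png

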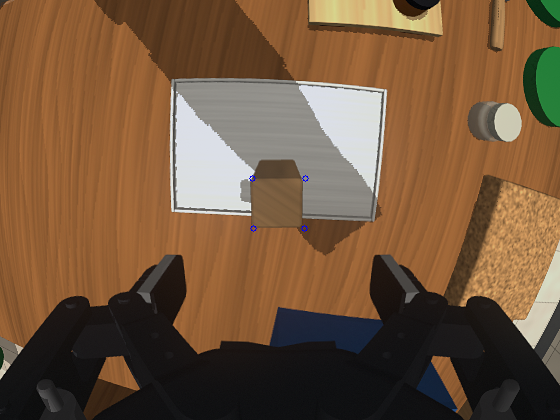

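View pics/s13z.png

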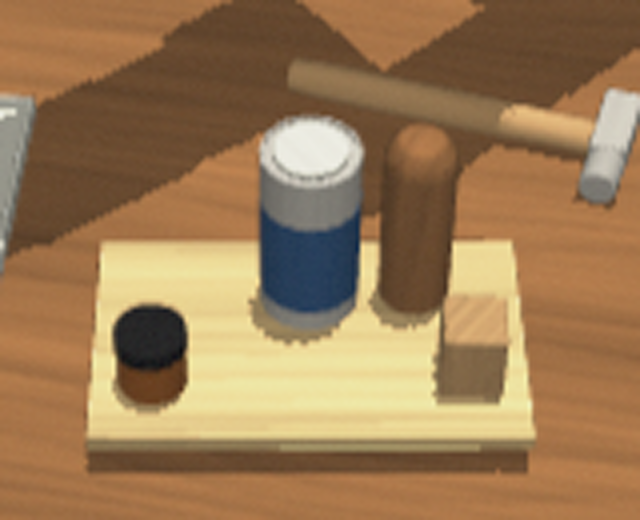

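The tin and tall_round are upright on the stand. The square block is aligned under the gripper, so I descend and grip.

Request:
carry_out(plan=[{"x": -0.001,"y": 0,"z": 0.03,"ax": 0,"ay": 0,"az": 0,"hand": 1},{"x": -0.001,"y": 0,"z": 0.06,"ax": 0,"ay": 0,"az": 0,"hand": 1},{"x": -0.001,"y": 0,"z": 0.09,"ax": 0,"ay": 0,"az": 0,"hand": 1},{"x": -0.001,"y": 0,"z": 0.12,"ax": 0,"ay": 0,"az": 0,"hand": 1},{"x": -0.001,"y": 0,"z": 0.145,"ax": 0,"ay": 0,"az": 0,"hand": 1},{"x": -0.001,"y": 0,"z": 0.1555,"ax": 0,"ay": 0,"az": 0,"hand": 1},{"x": -0.001,"y": 0,"z": 0.1555,"ax": 0,"ay": 0,"az": 0,"hand": 0.65},{"x": -0.001,"y": 0,"z": 0.1555,"ax": 0,"ay": 0,"az": 0,"hand": 0.55},{"x": -0.001,"y": 0,"z": 0.1555,"ax": 0,"ay": 0,"az": 0,"hand": 0.4},{"x": -0.001,"y": 0,"z": 0.1555,"ax": 0,"ay": 0,"az": 0,"hand": 0.2},{"x": -0.001,"y": 0,"z": 0.1555,"ax": 0,"ay": 0,"az": 0,"hand": 0},{"x": -0.001,"y": 0,"z": 0.1555,"ax": 0,"ay": 0,"az": 0,"hand": 0}], squeeze=50)

```text
clock: 33.25
tcp_pos: [0.4868, -0.3223, 0.0476]
orientation: [0.001, 0.996, 0.094, 0.001]
wrist_force: [-1.9, 0.4, 6.8]
finger_gap: 0.0414
```

```bash
python3 go.py .4865,-.323,.125,.187 .520,-.071,.125,.28
```

```text
t 33.25 p [ 0.4868 -0.3223  0.0476] yaw 0.189 tilt [ 0.003 -0.001] gap 0.0414 F [-1.9  0.4  6.8] q [-0.72  0.41 -0.18  0.98  0.    0.66]
.4865,-.323,.125,.187 -> [-0.0003  0.0007 -0.0774] [ 0.002 -0.003  0.002]
.520,-.071,.125,.28 -> [ 0.0799 -0.2405 -0.0776] [ 0.002 -0.003 -0.091]
```

Run:
```python
import cv2
a=cv2.imread('pics/w1.png')[145:240,230:330]; cv2.imwrite('pics/w1z.png',cv2.resize(a,None,fx=6,fy=6,interpolation=cv2.INTER_CUBIC))
```

```text
(no output)
```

View pics/w1z.png

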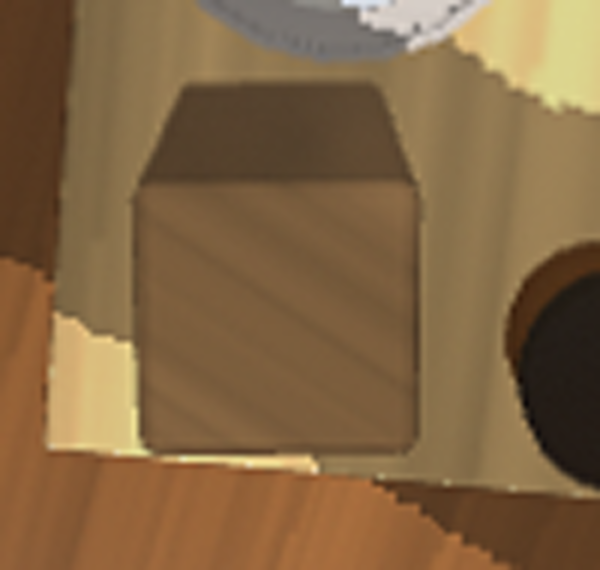

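Request:
carry_out(plan=[{"x": 0,"y": 0,"z": -0.012,"ax": 0,"ay": 0,"az": 0,"hand": 0},{"x": 0,"y": 0,"z": -0.035,"ax": 0.002,"ay": -0.003,"az": 0,"hand": 0},{"x": 0.002,"y": -0.005,"z": -0.06,"ax": 0.002,"ay": -0.003,"az": 0,"hand": 0},{"x": 0.006,"y": -0.018,"z": -0.076,"ax": 0.002,"ay": -0.003,"az": -0.01,"hand": 0},{"x": 0.014,"y": -0.043,"z": -0.0775,"ax": 0.002,"ay": -0.003,"az": -0.02,"hand": 0},{"x": 0.023,"y": -0.07,"z": -0.0775,"ax": 0.002,"ay": -0.003,"az": -0.03,"hand": 0},{"x": 0.033,"y": -0.098,"z": -0.0775,"ax": 0.002,"ay": -0.003,"az": -0.045,"hand": 0},{"x": 0.042,"y": -0.126,"z": -0.0775,"ax": 0.002,"ay": -0.003,"az": -0.06,"hand": 0},{"x": 0.051,"y": -0.154,"z": -0.0775,"ax": 0.002,"ay": -0.003,"az": -0.075,"hand": 0},{"x": 0.061,"y": -0.182,"z": -0.0775,"ax": 0.002,"ay": -0.003,"az": -0.09,"hand": 0},{"x": 0.069,"y": -0.207,"z": -0.0775,"ax": 0.002,"ay": -0.003,"az": -0.1,"hand": 0},{"x": 0.075,"y": -0.225,"z": -0.0775,"ax": 0.002,"ay": -0.003,"az": -0.106,"hand": 0}])

```text
clock: 34.25
tcp_pos: [0.5183, -0.0851, 0.1257]
orientation: [-0.0, 0.989, 0.148, 0.0]
wrist_force: [0.2, -0.5, -0.5]
finger_gap: 0.0414
```

```bash
python3 go.py .5195,-.071,.0736,.295
```

```text
t 34.25 p [ 0.5183 -0.0851  0.1257] yaw 0.296 tilt [0.001 0.   ] gap 0.0414 F [ 0.2 -0.5 -0.5] q [-0.32  0.25 -0.21  1.11  0.    0.96]
.5195,-.071,.0736,.295 -> [ 0.0052 -0.0131  0.0521] [-0.    -0.001  0.001]
```

Request:
carry_out(plan=[{"x": 0.003,"y": -0.009,"z": 0,"ax": 0,"ay": -0.001,"az": 0,"hand": 0},{"x": 0.0055,"y": -0.013,"z": 0.004,"ax": 0,"ay": -0.001,"az": 0,"hand": 0},{"x": 0.0055,"y": -0.013,"z": 0.018,"ax": 0,"ay": -0.001,"az": 0,"hand": 0},{"x": 0.0055,"y": -0.013,"z": 0.034,"ax": 0,"ay": -0.001,"az": 0,"hand": 0},{"x": 0.0055,"y": -0.013,"z": 0.044,"ax": 0,"ay": -0.001,"az": 0,"hand": 0},{"x": 0.0055,"y": -0.013,"z": 0.049,"ax": 0,"ay": -0.001,"az": 0,"hand": 0},{"x": 0.0055,"y": -0.013,"z": 0.051,"ax": 0,"ay": -0.001,"az": 0,"hand": 0},{"x": 0.0055,"y": -0.013,"z": 0.0522,"ax": 0,"ay": -0.001,"az": 0,"hand": 0},{"x": 0.0055,"y": -0.013,"z": 0.053,"ax": 0,"ay": -0.001,"az": 0,"hand": 0}])

```text
clock: 35.0
tcp_pos: [0.5193, -0.0715, 0.0737]
orientation: [0.0, 0.989, 0.147, -0.001]
wrist_force: [-5.5, -0.0, 10.0]
finger_gap: 0.0413
```

```bash
python3 go.py .5195,-.071,.0736,.295
```

```text
t 35.0 p [ 0.5193 -0.0715  0.0737] yaw 0.296 tilt [-0.001 -0.   ] gap 0.0413 F [-5.5 -0.  10. ] q [-0.29  0.28 -0.29  0.99 -0.    0.99]
.5195,-.071,.0736,.295 -> [ 0.0004 -0.0004  0.0001] [0.    0.001 0.001]
```

Request:
carry_out(plan=[{"x": 0,"y": 0,"z": 0,"ax": 0,"ay": 0,"az": 0,"hand": 0.58},{"x": 0,"y": 0,"z": 0,"ax": 0,"ay": 0,"az": 0,"hand": 0.8},{"x": 0,"y": 0,"z": 0,"ax": 0,"ay": 0,"az": 0,"hand": 1},{"x": 0,"y": 0,"z": 0,"ax": 0,"ay": 0,"az": 0,"hand": 1},{"x": 0,"y": 0,"z": -0.02,"ax": 0,"ay": 0,"az": 0,"hand": 1},{"x": 0,"y": 0,"z": -0.05,"ax": 0,"ay": 0,"az": 0,"hand": 1},{"x": 0,"y": 0,"z": -0.085,"ax": 0,"ay": 0,"az": 0,"hand": 1},{"x": 0,"y": 0,"z": -0.12,"ax": 0,"ay": 0,"az": 0,"hand": 1},{"x": 0,"y": 0,"z": -0.145,"ax": 0,"ay": 0,"az": 0,"hand": 1},{"x": 0,"y": 0,"z": -0.15,"ax": 0,"ay": 0,"az": 0,"hand": 1}])

```text
clock: 35.83
tcp_pos: [0.522, -0.0722, 0.229]
orientation: [0.002, 0.989, 0.147, 0.003]
wrist_force: [0.5, -0.8, 0.7]
finger_gap: 0.0855
```

```bash
python3 go.py .30,-.45,.22,.0
```

```text
t 35.83 p [ 0.522  -0.0722  0.229 ] yaw 0.296 tilt [ 0.007 -0.003] gap 0.0855 F [ 0.5 -0.8  0.7] q [-0.29  0.2  -0.01  1.35 -0.    0.99]
.30,-.45,.22,.0 -> [-0.3226  0.2966  0.0086] [ 0.004 -0.007  0.296]
```

I move aside to take clear pictures.

Request:
carry_out(plan=[{"x": -0.02,"y": 0.02,"z": 0,"ax": 0,"ay": 0,"az": 0,"hand": 1},{"x": -0.05,"y": 0.045,"z": 0,"ax": 0,"ay": 0,"az": 0,"hand": 1},{"x": -0.08,"y": 0.07,"z": 0,"ax": 0,"ay": 0,"az": 0.05,"hand": 1},{"x": -0.11,"y": 0.1,"z": 0,"ax": 0,"ay": 0,"az": 0.1,"hand": 1},{"x": -0.14,"y": 0.13,"z": 0,"ax": 0,"ay": 0,"az": 0.15,"hand": 1},{"x": -0.17,"y": 0.155,"z": 0,"ax": 0,"ay": 0,"az": 0.2,"hand": 1},{"x": -0.2,"y": 0.18,"z": 0,"ax": 0,"ay": 0,"az": 0.25,"hand": 1},{"x": -0.23,"y": 0.21,"z": 0,"ax": 0,"ay": 0,"az": 0.29,"hand": 1},{"x": -0.26,"y": 0.24,"z": 0,"ax": 0,"ay": 0,"az": 0.29,"hand": 1},{"x": -0.28,"y": 0.26,"z": 0,"ax": 0,"ay": 0,"az": 0.29,"hand": 1},{"x": -0.295,"y": 0.275,"z": 0,"ax": 0,"ay": 0,"az": 0.29,"hand": 1},{"x": -0.3,"y": 0.28,"z": 0,"ax": 0,"ay": 0,"az": 0.29,"hand": 1}])

```text
clock: 36.83
tcp_pos: [0.3149, -0.4303, 0.2275]
orientation: [0.001, 1.0, 0.001, 0.003]
wrist_force: [0.4, -0.4, -0.8]
finger_gap: 0.0854
```

```bash
python3 go.py
python3 - <<'E'
from h import *
m,t=snap('top','t14'); m2,s=snap('scene','s14')
z=lambda im,x0,x1,y0,y1,k:cv2.resize(im[y0:y1,x0:x1],None,fx=k,fy=k,interpolation=cv2.INTER_CUBIC)
t0=cv2.imread('pics/top0.png'); s0=cv2.imread('pics/scene0.png')
def pair(a,b): return np.vstack([a,b])
A=np.hstack([z(t0,185,330,160,265,2.7),z(t,185,330,160,265,2.7)]); B=np.hstack([z(s0,230,365,165,275,2.7)[:, :391],z(s,230,365,165,275,2.7)[:, :391]])
w=max(A.shape[1],B.shape[1]); p=lambda i:cv2.copyMakeBorder(i,0,0,0,w-i.shape[1],0)
cv2.imwrite('pics/cmp.png',np.vstack([p(A),p(B)]))
C=np.hstack([z(t,80,170,165,285,4),z(s,380,470,190,310,4)]); cv2.imwrite('pics/pad.png',C)
E
```

```text
t 36.83 p [ 0.3149 -0.4303  0.2275] yaw 0.002 tilt [ 0.006 -0.003] gap 0.0854 F [ 0.4 -0.4 -0.8] q [-1.09  0.22  0.01  1.35  0.    0.48]
```

View pics/cmp.png

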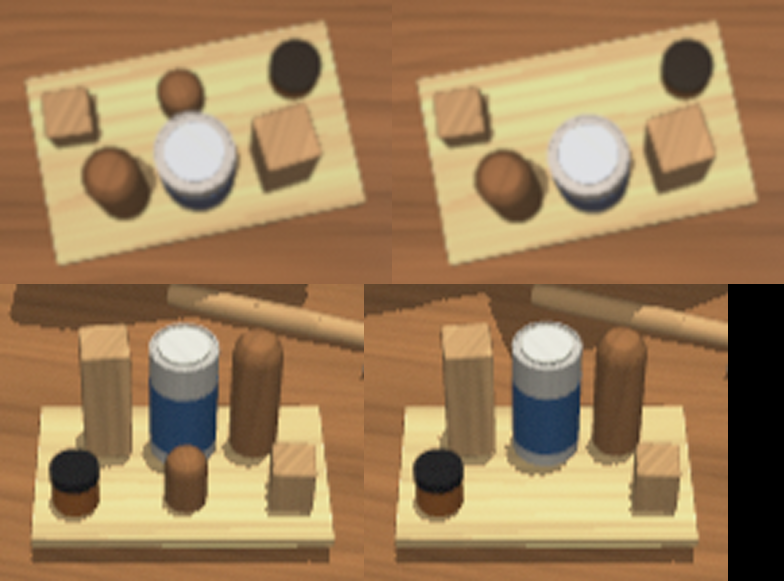

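View pics/pad.png

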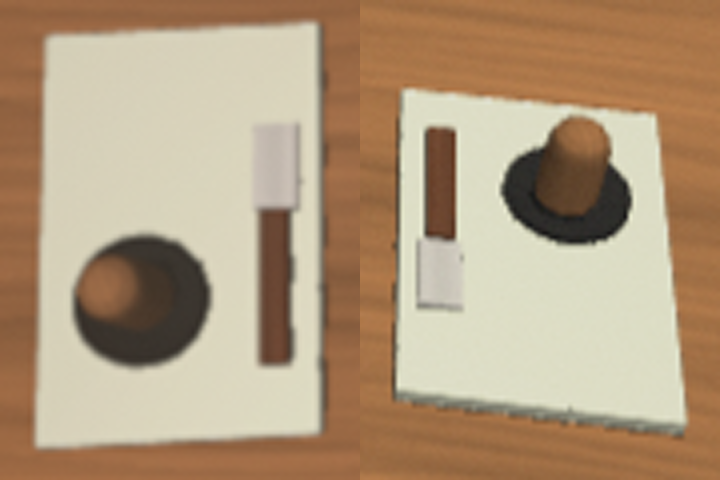

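Before and after match within about 1 px: all three tall things are upright at their places. The jar, small square and scraper have not moved, and the small round block stands in the middle of the pad. I hand in.

```bash
python3 -c "
from workcell import env
print(env.hand_in())"
```

```text
the job is handed in; nothing more can be done
None
```

The job is done and handed in at about 37 s on the robot's clock. I moved the square block, tin and tall round block to the tray, then stood the small round block on the pad. After that I put the three tall things back, round block first, then tin, then square block.

**Last checks:** The final top and scene pictures match the ones from the start to about 1 px (1–2 mm), with the three tall things upright on their spots. The small round block stands upright on the pad, a millimetre or two from its centre by the pictures. The jar, small square block and scraper show no movement, and the arm was clear of everything.

**What disagreed:** The real fingertips sit about 40 mm above the reported tool point.
- **First grips:** They were higher than planned. The tall round block and the first try at the small round block were held by the dome, which showed as finger gaps of 38.5 and 26.6 mm.
- **Fix:** I let the small block go before lifting it and gripped it again lower, on the straight side (gap 36.8 mm). I also took the lower grip for all three returns.
- **Forces:** The highest vertical wrist force I read was 15 N.

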